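Set up the cheese tasting grill

ROBOT

A 6-joint arm with a two-finger parallel gripper is mounted at the origin on the work surface. World frame = base frame: x ahead of the robot, y to its left, z up, the work surface at z = 0. Lengths are in mm, angles in rad, forces in N, time in s.
With the tool pointing down it reaches from about 350 to 775 mm from the base axis. Payload 7.3 kg.
Tool frame: the origin (TCP) lies at the very end of the fingers, on their centre line; the grasp point (between the pads) lies 19 mm behind it; z points along the fingers, y is the line along which they close (so a half turn about z gives the same grasp; the last joint's range is limited). The gripper opens to 92 mm and grips with 3 to 60 N. Pads are 19 mm wide; open, the fingers measure 130 mm over their backs; the gripper's body (75 mm by 190 mm) begins 47 mm behind the grasp point.
Start: joints at [1.087, 0.342, 1.524, -0, 1.275, -0.146], TCP at [173.978, 495.355, 226.741] pointing down, gripper open.
Joint ranges: [-2.53, 2.53], [-0.77, 2.02], [0.04, 2.7], [-1, 4.14], [0.28, 2.66], [-3.11, 3.11]. Speed limits (rad/s): [2.57, 2.57, 3.14, 3.14, 3.14, 3.14].

INTERFACE

Orientations are given as [roll, pitch, yaw] about the fixed x, y, z axes, in that order (R = Rz(yaw) Ry(pitch) Rx(roll)).
In Python, from plant import bot gives the robot as it stands.
- The arm moves only by the tool jog_arm, never from a script. Its argument "targets" is a list of rows, each an object with "xyz": the shift along the tool's x, y, z as a fraction of full scale, a list of three; "spin": the turn about the tool's z as a fraction of full scale. In form: [{"xyz": [x, y, z], "spin": spin}, ...]. A call has exactly 10 rows; each row shifts and turns the commanded pose from where the row before left it, along the tool's axes as they then stand; what a row does not reach is not made up. Full scale, the value 1, is 80 mm for a shift and 0.1 rad for a turn. A row lasts 1/8 s, in which the tool goes at most 62.5 mm and 10.7 degrees, less where a joint would pass 70% of its speed; a pose out of reach is approached as far as the arm can. A call with a number of a shift or a turn outside -1 to 1 is refused whole. A call with a gripper value outside its range is refused whole. "gripper" is the opening in per cent of the stroke, from 0 (shut) to 100 (fully open), set as the call begins (left out, the last holds). The fingers move at their own pace and stop on an object; the grip force is fixed at half the most. Time passes only in rows, so rows that do not move let the fingers close, or fill a call up. It gives the time, the measured TCP pose, the force, the opening and the grip force at its end, in the units of the state.
- bot.get_obs(): the state, without advancing time (a new reading comes with each control period).
- bot.capture(name): name is "scene" or "top" or "wrist"; returns the picture (400x640x3 uint8, blue, green, red); there is no depth.
- bot.get_calibration(name): a dict with "vfov" (degrees; the focal length in pixels is half the picture's height over the tangent of half this angle, whatever the lens; pixels are square), "cx", "cy" (the principal point, pixels), "eye" and "rotation" of the camera in the world. Camera axes: x right, y down, z forward; pixel columns grow to the right and rows downward; lengths in mm; the calibration is good to about 2 mm. A picture is of the moment at which its call begins: read the wrist's pose just before it. get_calibration takes no time and is no camera call; for the wrist camera it gives the pose at the moment of the call.
- bot.close_job(): hands the job in; it is judged then, once.
The state is a dict: "time": time; "joint_positions": joint angles; "dq": joint speeds; "tau": joint torques, N m; "tool_pos": TCP position; "tcp_rot": TCP orientation; "contact_force": force on the tool from outside, world axes, zero at the start; "moment": the same for the moment, N m; "grip_width": finger opening in mm; "finger_force": force on a finger pad.
Only numpy, scipy, OpenCV 4.12 (cv2) and the standard library are available. Lean on these libraries where they do the work, as an engineer would, in place of code of your own. Each camera call takes 0.05 s, during which the arm holds its last target. There are 200 camera calls.

TASK

Set up the tasting grill: turn its griddle plate over so that the ribbed face is up and seat it fully home on the grill's two pins again, and only then lay every small cheese from the crate flat on the plate, none hanging far over its edges. Also seat the drip cup fully down, upright, on its two pegs at the end of the grill, and leave the other things on the counter alone.

Things in the scene. Friction and masses are not known exactly. Their poses are not given: they have to be found in the camera images.
- grill: Fixed slim steel grill. Origin on the counter below the plate seat; z up, x along its length (about to the robot's left), y across. Foot: x -125 to 215 mm, y -60 to 60, top at z 30 mm. On it a pedestal, x -95 to 95, y -22 to 22 mm, top at z 55 mm.
- plate_seat (a point): Centre of the pedestal's top, 55 mm above the counter, on which the plate rests; axes as the grill's. Two round pins, 12 mm across, 9 mm tall, with tapered tops, stand here at x = -70 and x = 70, both at y = +12 mm, so off the centre line. They stay below the top of a seated plate.
- cup_seat (a point): Where the seated cup's origin belongs: on the foot's top, at x 152, y 0, z 30 mm from the grill's origin; axes as the grill's. Two pegs, 9 mm across, 8 mm tall, tapered tops, stand at x = -18 and x = 18, y = 0 from here.
- plate: Reversible griddle plate, dark cast metal, 220 x 64 x 12 mm (x, y, z), 0.4 kg. Origin at its centre; z out of the smooth face, -z out of the ribbed face. Square 15 mm through holes at x = -70 and 70, both at y = +12. Starts seated, smooth face up, axes along the grill's. Gripped across its width near an end with about 8 N it swings down and hangs between the pads.
- plate_ribs (a point): Centre of the plate's ribbed face, 6 mm from the plate's origin. With this face up the plate fits the pins only if turned end over end, half a turn about its y axis: its x against the grill's x, its y along the grill's y, its origin 6 mm above the plate seat.
- cup: Rectangular open aluminium drip cup, 56 mm (x) x 50 mm (y) x 50 mm tall, walls 3 mm, 0.12 kg. Origin at the centre of its underside, z up. Two square 12 mm sockets, 11 mm deep, in the underside at x = -18 and x = 18, y = 0; it fits either way round, its x along the grill's x. It starts on the counter beyond the grill.
- crate: Fixed low wooden crate, 150 mm (x) x 200 mm (y) x 45 mm tall, walls and floor 6 mm. Origin at the centre of its underside. The counter between the crate and the robot is clear: at least x 0.36 to 0.48, y -0.36 to -0.10 m.
- cheese1: Small round cheese, 46 mm across, 24 mm tall, 60 g. Origin at its centre, z along its axis. Starts lying flat in the crate; None if this start does not have it.
- cheese2: Small round cheese, 46 mm across, 24 mm tall, 60 g. Origin at its centre, z along its axis. Starts lying flat in the crate; None if this start does not have it.
- cheese3: Small round cheese, 46 mm across, 24 mm tall, 60 g. Origin at its centre, z along its axis. Starts lying flat in the crate; None if this start does not have it.
- cheese4: Small round cheese, 46 mm across, 24 mm tall, 60 g. Origin at its centre, z along its axis. Starts lying flat in the crate; None if this start does not have it.
- jar: Bystander, to be left alone: glass jar with a steel lid, 56 mm across, 80 mm tall. Origin at the centre of its underside.
- mill: Bystander, to be left alone: wooden pepper mill, 48 mm across, 85 mm tall. Origin at the centre of its underside.
- small_wheel: Bystander, to be left alone: small dark-rinded cheese wheel, 106 mm across, 50 mm tall. Origin at the centre of its underside.
- bowl: Bystander, to be left alone: white bowl, 100 mm across, 45 mm tall. Origin at the centre of its underside.
- spatula: Bystander, to be left alone: spatula lying along its x axis, 260 mm long.
Things that resemble listed ones, but are neither listed nor needed, are in the scene too. Leave any blue or yellow look-alike of the cheese1 alone.

How it is judged:
By the outcome, as a careful person would: the job done as asked, in the order asked, and still so for the second after the job is handed in, with the robot touching nothing.
Of cheese1, cheese2, cheese3, cheese4 only 2 to 4 are there at a start; the rules pass over those that are not, and their reading is None.
At some moment in a run one of cup may be knocked a few centimetres aside while the robot is not near it.
It also fails if it takes over 210 s, if anything falls off the work surface, if the arm or the gripper's body presses on something with over 40 N, if the wrist force passes 120 N, or if a joint passes its speed limit or range.

## Working session

There is one attempt and no reset: what is moved stays moved. The work goes in short steps, Python scripts to look and compute and a tool call to move; the robot and the scene stay as the last step left them, time stands still between calls to the robot, and variables do not carry over. Pictures are saved under pics/ and viewed, at most 20 in all, crops included, and the job is handed in when it is done.

Besides the shell and the picture viewer there is one more tool, called after "Emit:" as name(argument=value, ...), one argument or row to a line, values as JSON. jog_arm: Moves the arm, as the interface text tells. Shift numbers are shares of 80 mm and turn numbers shares of 0.1 rad, none past 1 either way. Its arguments: {"type":"object","properties":{"targets":{"type":"array","items":{"type":"object","properties":{"xyz":{"type":"array","items":{"type":"number"}},"spin":{"type":"number"}}}},"gripper":{"type":"number"}},"required":["targets"]}

```bash
ls; mkdir -p pics
python3 - <<'E'
from plant import bot
import cv2
o=bot.get_obs(); print(o)
for n in ("scene","top"):
    im=bot.capture(n); cv2.imwrite(f"pics/{n}0.png",im); print(n,bot.get_calibration(n))
print(bot.get_calibration("wrist"))
E
```

```text
pics
{'time': 0.0, 'joint_positions': array([ 1.08697481e+00,  3.42707646e-01,  1.52502843e+00, -1.54447432e-05,
        1.27539393e+00, -1.46024964e-01]), 'dq': array([ 2.63813588e-04, -5.64805188e-05, -1.06979980e-03, -5.07172908e-04,
       -1.83479441e-03, -1.30428885e-03]), 'tau': array([ 8.03439689e-04, -4.31249177e+01, -2.44221961e+01,  7.18295923e-02,
        5.57357760e-02, -1.44264586e-04]), 'tool_pos': array([173.79177497, 494.96345848, 226.0488057 ]), 'tcp_rot': array([-3.14006951e+00, -2.09083808e-04,  2.80380045e+00]), 'contact_force': array([ 0.08795557, -0.0189336 , -0.10031492]), 'moment': array([ 0.00885524, -0.00587393, -0.04460525]), 'finger_force': 0.0, 'grip_width': 91.73592361355325}
scene {'vfov': 52.20232372198723, 'cx': 309.28048324605567, 'cy': 206.0211478427288, 'eye': array([1031.83519957, -515.49105497,  884.62288548]), 'rotation': array([-2.43415812, -0.00960264,  0.77355288])}
top {'vfov': 52.39690250998132, 'cx': 321.15352267124223, 'cy': 202.19851838021626, 'eye': array([ 497.18557792,   16.30047122, 1267.98648089]), 'rotation': array([-3.10159314, -0.02525033, -1.56856666])}
{'vfov': 59.5054635024838, 'cx': 317.5968914949279, 'cy': 198.13416643551054, 'eye': array([104.3087647 , 520.63459245, 384.36284794]), 'rotation': array([2.85867274e+00, 1.09172964e-03, 1.23321199e+00])}
```

View pics/scene0.png

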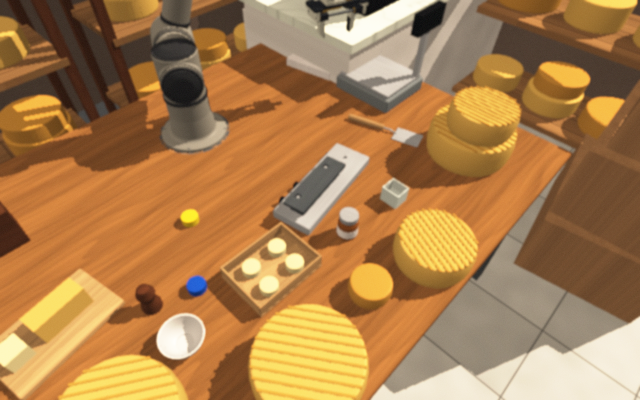

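View pics/top0.png

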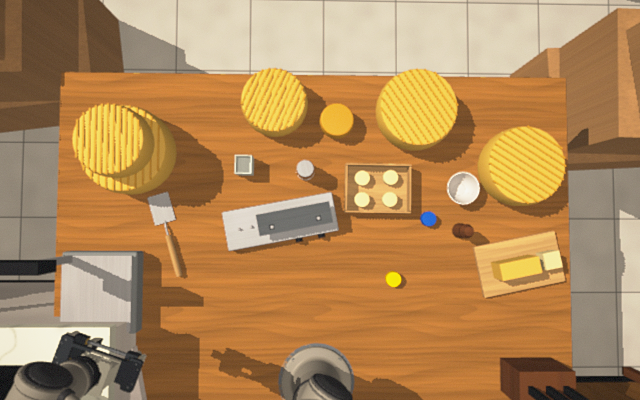

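Scene picture: the plate is on the grill at about (315,190). The crate around (270,268) holds four pale cheeses. The cup is at (395,193), the jar at (348,222), the blue decoy at (197,286) and the yellow decoy at (190,218).

Top picture: the plate is at (293,222) and the cup pegs are at (240,229) and (253,229). The cup is at (243,164), and the cheeses are at (362,178), (390,178), (362,200) and (390,200).

What could be mistaken:
- **Cheeses:** the blue disc at (428,219) and the yellow disc at (394,280) are decoys. I'm choosing the four cream cheeses in the crate.
- **Cup:** the jar at (305,169) and the bowl at (463,188) are not it. I'm choosing the square grey cup at (243,164).

```bash
cat > h.py <<'E'
import numpy as np, cv2
from scipy.spatial.transform import Rotation as Ro
from plant import bot
def K(c): f=200/np.tan(np.radians(c["vfov"])/2); return np.array([[f,0,c["cx"]],[0,f,c["cy"]],[0,0,1]])
def Rm(r): return Ro.from_euler("xyz",r).as_matrix()
def cast(c,px,z):
    px=np.atleast_2d(px).astype(float)
    d=(Rm(c["rotation"])@np.linalg.inv(K(c))@np.c_[px,np.ones(len(px))].T).T
    return c["eye"]+d*((z-c["eye"][2])/d[:,2])[:,None]
def proj(c,P):
    q=(K(c)@Rm(c["rotation"]).T@(np.atleast_2d(P)-c["eye"]).T).T
    return q[:,:2]/q[:,2:]
def snap(n,name=None):
    c=bot.get_calibration(n); im=bot.capture(n)
    if name: cv2.imwrite(f"pics/{name}.png",im)
    return im,c
def blobs(m,amin=20):
    cs,_=cv2.findContours(m.astype(np.uint8),cv2.RETR_EXTERNAL,cv2.CHAIN_APPROX_NONE)
    return [k for k in cs if cv2.contourArea(k)>amin]
def tool():
    o=bot.get_obs(); return o["tool_pos"],Rm(o["tcp_rot"]),o
def goto(x,y,z,yaw=None):
    "shift in full-scale units (80 mm) along the present tool axes; spin in units of 0.1 rad"
    p,R,o=tool(); s=R.T@(np.array([x,y,z])-p)/80
    print("tool",p.round(1),"yaw",o["tcp_rot"][2].round(4),"shift/80:",s.round(3))
    if yaw is not None:
        # tool y direction wanted = yaw (mod pi); tool z is down so +spin lowers world yaw
        ty=np.arctan2(R[1,1],R[0,1]); d=(yaw-ty+np.pi/2)%np.pi-np.pi/2; print("spin total /0.1:",(-d/0.1).round(3))
E
python3 - <<'E'
from h import *
im=cv2.imread("pics/top0.png"); c=bot.get_calibration("top")
hsv=cv2.cvtColor(im,cv2.COLOR_BGR2HSV)
roi=im[100:300,200:420]; cv2.imwrite("pics/crop0.png",cv2.resize(roi,None,fx=3.6,fy=3,interpolation=cv2.INTER_CUBIC)[:600,:792])
def sub(m,x0,y0,x1,y1):
    q=np.zeros_like(m); q[y0:y1,x0:x1]=m[y0:y1,x0:x1]; return q
v=hsv[...,2];s=hsv[...,1]
grey=sub((s<60),215,185,345,260)
for k in blobs(grey,200):
    r=cv2.minAreaRect(k); print("grey",r); print(cast(c,cv2.boxPoints(r),30).round(0))
dark=sub((v<110)&(s<70),215,185,345,260)
for k in blobs(dark,200):
    r=cv2.minAreaRect(k); print("plate",r); print(cast(c,cv2.boxPoints(r),67).round(0), cast(c,[r[0]],67).round(1))
ch=sub((s<130)&(v>190),345,160,415,216)
for k in blobs(ch,60):
    (u,w),r=cv2.minEnclosingCircle(k); print("cheese",u,w,r,cast(c,[[u,w]],30).round(1))
cup=sub((s<60),225,145,262,185)
for k in blobs(cup,100):
    r=cv2.minAreaRect(k); print("cup",r,cast(c,[r[0]],50).round(1))
cr=[[345,164],[411,164],[411,214],[345,214]]; print("crate",cast(c,cr,45).round(0))
E
```

```text
grey ((280.1479797363281, 222.56399536132812), (42.3064079284668, 111.89283752441406), 79.69515228271484)
[[517. 287.  30.]
 [579. -46.  30.]
 [452. -69.  30.]
 [391. 263.  30.]]
cheese 361.6241760253906 198.82679748535156 7.9279656410217285 [[ 557.5 -138.6   30. ]]
cheese 389.0 198.75 8.18927001953125 [[ 558.1 -222.7   30. ]]
cheese 389.90625 177.0 8.15539264678955 [[ 624.9 -225.8   30. ]]
cheese 361.6486511230469 177.5270233154297 7.79968786239624 [[ 622.9 -138.8   30. ]]
cup ((244.0, 164.5), (19.0, 18.0), 90.0) [[658.3 217.2  50. ]]
crate [[ 662.  -86.   45.]
 [ 663. -287.   45.]
 [ 511. -286.   45.]
 [ 511.  -86.   45.]]
```

View pics/crop0.png

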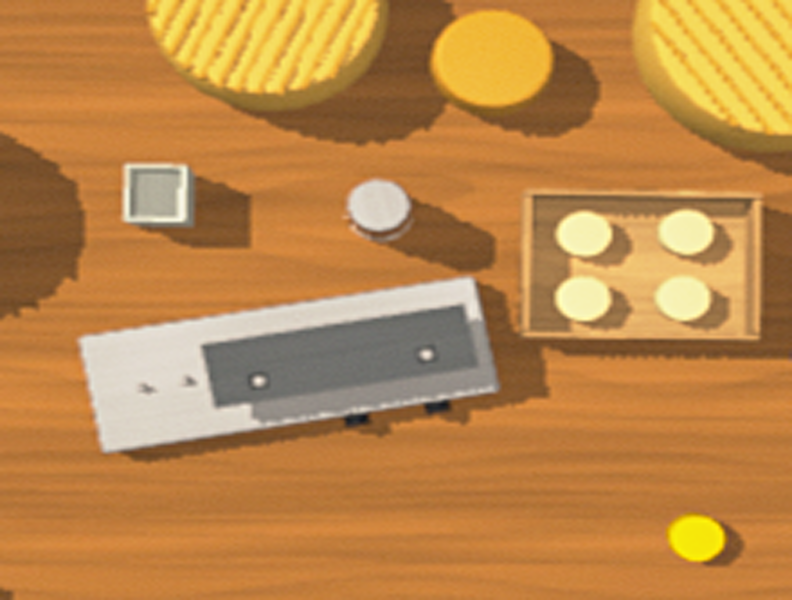

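The close crop confirms the choices. The plate corners are at crop (203,345), (463,306), (478,367) and (213,407), with both pins in the holes on the robot's side. The pegs are at crop (147,387) and (190,380), and the four cream cheeses are in the crate.

Run:
```python
from h import *
c=bot.get_calibration("top")
f=lambda q:np.array(q)/[3.6,3]+[200,100]
P=cast(c,f([[203,345],[463,306],[478,367],[213,407]]),67); C=P.mean(0); print(P.round(0),C.round(1), np.linalg.norm(P[0]-P[1]),np.linalg.norm(P[1]-P[2]))
pins=cast(c,f([[260,380],[427,355]]),64);print("pins",pins.round(1))
v=P[0]-P[1]+P[3]-P[2]; print("ang",np.degrees(np.arctan2(v[1],v[0])))
w=pins[0]-pins[1]; print("ang pins",np.degrees(np.arctan2(w[1],w[0])),np.linalg.norm(w))
a=np.arctan2(w[1],w[0]); ex=np.array([np.cos(a),np.sin(a)]); ey=np.array([-ex[1],ex[0]])
m=pins.mean(0)[:2]-12*ey; print("seat",m)
A=m+92*ex; goto(A[0],A[1],190,a+np.pi/2)
```

```text
[[507. 177.  67.]
 [546. -36.  67.]
 [486. -48.  67.]
 [446. 168.  67.]] [496.3  65.   67. ] 216.15316089538956 61.345549637363014
pins [[472.8 130.2  64. ]
 [497.6  -6.6  64. ]]
ang 100.37206565391165
ang pins 100.30323890690134 139.01295394350439
seat [497.00446186  63.95410232]
tool [173.8 495.  226.1] yaw 2.8038 shift/80: [-5.028 -2.745  0.455]
spin total /0.1: 10.532
```

Emit:
jog_arm(
  targets=[
    {"xyz": [-0.503, -0.275, 0.045], "spin": 0},
    {"xyz": [-0.503, -0.275, 0.045], "spin": 0},
    {"xyz": [-0.503, -0.275, 0.045], "spin": 0},
    {"xyz": [-0.503, -0.275, 0.045], "spin": 0},
    {"xyz": [-0.503, -0.275, 0.045], "spin": 0},
    {"xyz": [-0.503, -0.275, 0.045], "spin": 0},
    {"xyz": [-0.503, -0.275, 0.045], "spin": 0},
    {"xyz": [-0.503, -0.275, 0.045], "spin": 0},
    {"xyz": [-0.503, -0.275, 0.045], "spin": 0},
    {"xyz": [-0.503, -0.275, 0.045], "spin": 0},
  ],
  gripper=100,
)

```text
time: 1.35
tool_pos: [481.4, 153.1, 190.3]
tcp_rot: [-3.142, -0.001, 2.804]
contact_force: [1.0, 0.5, 0.8]
grip_width: 92.1
finger_force: 0.0
```

Emit:
jog_arm(
  targets=[
    {"xyz": [0, 0, 0], "spin": 1},
    {"xyz": [0, 0, 0], "spin": 1},
    {"xyz": [0, 0, 0], "spin": 1},
    {"xyz": [0, 0, 0], "spin": 1},
    {"xyz": [0, 0, 0], "spin": 1},
    {"xyz": [0, 0, 0], "spin": 1},
    {"xyz": [0, 0, 0], "spin": 1},
    {"xyz": [0, 0, 0], "spin": 1},
    {"xyz": [0, 0, 0], "spin": 1},
    {"xyz": [0, 0, 0], "spin": 1},
  ],
)

```text
time: 2.6
tool_pos: [480.5, 154.4, 190.4]
tcp_rot: [-3.141, -0.0, 1.8]
contact_force: [-0.4, -0.8, -0.2]
grip_width: 92.1
finger_force: 0.0
```

Run:
```python
from h import *
goto(480.5,154.5,190,np.radians(190.3))
im,c=snap("wrist","w1"); print(c)
```

```text
tool [480.5 154.4 190.4] yaw 1.8005 shift/80: [0.001 0.001 0.004]
spin total /0.1: 0.499
{'vfov': 59.5054635024838, 'cx': 317.5968914949279, 'cy': 198.13416643551054, 'eye': array([464.90266741, 228.19323051, 348.58444397]), 'rotation': array([2.85899175e+00, 4.32866316e-04, 2.29914205e-01])}
```

View pics/w1.png

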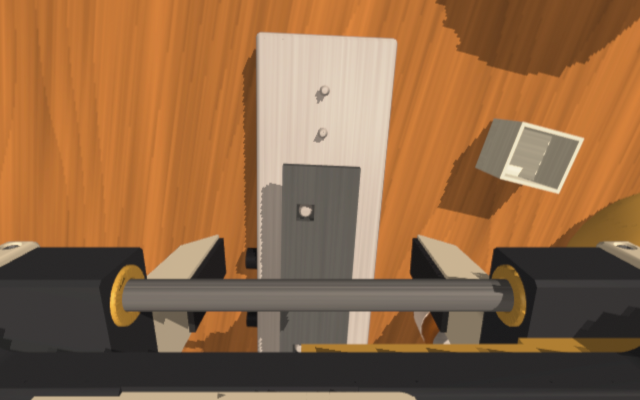

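The wrist picture shows the pegs at (324,90) and (322,132), a pin in its hole at (306,211), plate end corners at (284,165) and (360,167), and the cup at (535,155).

Run:
```python
from h import *
c=bot.get_calibration("wrist")
peg=cast(c,[[324.5,89],[322.5,131]],38); pin=cast(c,[[306,211]],64); pl=cast(c,[[284,164.5],[360,166.5]],67)
print("peg",peg.round(1),"pin",pin.round(1),"plate",pl.round(1),np.linalg.norm(pl[0]-pl[1]),np.linalg.norm(peg[0]-peg[1]))
for d in (99.7,100.3,101): 
    a=np.radians(d); ex=np.array([np.cos(a),np.sin(a)]); ey=np.array([-ex[1],ex[0]])
    print(d,"seat from peg",(peg.mean(0)[:2]-152*ex).round(1),"pin",(pin[0,:2]-70*ex-12*ey).round(1),"plate",(pl.mean(0)[:2]-110*ex).round(1))
# foot edges
im=cv2.imread("pics/w1.png"); s=cv2.cvtColor(im,cv2.COLOR_BGR2HSV)[...,1]; m=(s<70); m[:30]=0
L=[];R=[]
for r in range(45,160,5):
    x=np.where(m[r,240:420])[0]+240; L.append([x[0],r]);R.append([x[-1],r])
for q in (L,R):
    P=cast(c,q,30)[:,:2]; u=np.linalg.svd(P-P.mean(0))[2][0]; print("edge ang",np.degrees(np.arctan2(u[1],u[0]))%180,P.mean(0))
print("cupTop",cast(c,[[523,122],[583,137],[560,193],[501,177]],50).round(1))
```

```text
peg [[469.4 235.5  38. ]
 [475.8 201.   38. ]] pin [[476.5 134.3  64. ]] plate [[450.3 170.2  67. ]
 [511.1 182.5  67. ]] 62.04114134641174 35.14817601678136
99.7 seat from peg [498.2  68.4] pin [500.1  67.3] plate [499.3  68. ]
100.3 seat from peg [499.8  68.7] pin [500.8  67.6] plate [500.4  68.2]
101 seat from peg [501.6  69. ] pin [501.7  67.9] plate [501.7  68.4]
edge ang 100.47527954007342 [413.98170129 212.76960805]
edge ang 100.32118893571564 [527.9591523  238.97899417]
cupTop [[637.  246.8  50. ]
 [691.2 246.5  50. ]
 [692.5 196.4  50. ]
 [636.3 198.4  50. ]]
```

Emit:
jog_arm(
  targets=[
    {"xyz": [0, 0, 0], "spin": 0.48},
    {"xyz": [0.045, 0.05, 0], "spin": 0},
    {"xyz": [0, 0, 0.47], "spin": 0},
    {"xyz": [0, 0, 0.47], "spin": 0},
    {"xyz": [0, 0, 0.47], "spin": 0},
    {"xyz": [0, 0, 0.3], "spin": 0},
    {"xyz": [0, 0, 0.145], "spin": 0},
    {"xyz": [0, 0, 0], "spin": 0},
    {"xyz": [0, 0, 0], "spin": 0},
    {"xyz": [0, 0, 0], "spin": 0},
  ],
)

```text
time: 3.9
tool_pos: [484.7, 158.8, 43.3]
tcp_rot: [3.14, -0.0, 1.756]
contact_force: [0.2, 0.1, -0.3]
grip_width: 91.9
finger_force: 0.0
```

Emit:
jog_arm(
  targets=[
    {"xyz": [0, 0, 0], "spin": 0},
    {"xyz": [0, 0, 0], "spin": 0},
    {"xyz": [0, 0, 0], "spin": 0},
    {"xyz": [0, 0, 0], "spin": 0},
    {"xyz": [0, 0, 0], "spin": 0},
    {"xyz": [0, 0, 0], "spin": 0},
    {"xyz": [0, 0, 0], "spin": 0},
    {"xyz": [0, 0, 0], "spin": 0},
    {"xyz": [0, 0, 0], "spin": 0},
    {"xyz": [0, 0, 0], "spin": 0},
  ],
  gripper=0,
)

```text
time: 5.15
tool_pos: [483.6, 158.7, 42.3]
tcp_rot: [-3.141, -0.0, 1.756]
contact_force: [-4.0, -0.3, 5.4]
grip_width: 63.9
finger_force: 30.0
```

Emit:
jog_arm(
  targets=[
    {"xyz": [0, 0, -0.1], "spin": 0},
    {"xyz": [0, 0, -0.1], "spin": 0},
    {"xyz": [0, 0, -0.2], "spin": 0},
    {"xyz": [0, 0, -0.4], "spin": 0},
    {"xyz": [0, 0, -0.5], "spin": 0},
    {"xyz": [0, 0, -0.5], "spin": 0},
    {"xyz": [0, 0, -0.5], "spin": 0},
    {"xyz": [0, 0, -0.5], "spin": 0},
    {"xyz": [0, 0, -0.5], "spin": 0},
    {"xyz": [0, 0, 0], "spin": 0},
  ],
)

```text
time: 6.4
tool_pos: [485.4, 159.0, 309.5]
tcp_rot: [3.134, -0.0, 1.756]
contact_force: [0.6, -0.2, -5.2]
grip_width: 63.8
finger_force: 30.0
```

Run:
```python
from h import *
goto(400,-100,310); im,c=snap("scene","s2"); cv2.imwrite("pics/s2c.png",cv2.resize(im[60:260,200:450],None,fx=2.4,fy=2.4))
```

```text
tool [485.4 159.  309.5] yaw 1.7559 shift/80: [-2.985 -1.645 -0.019]
```

View pics/s2c.png

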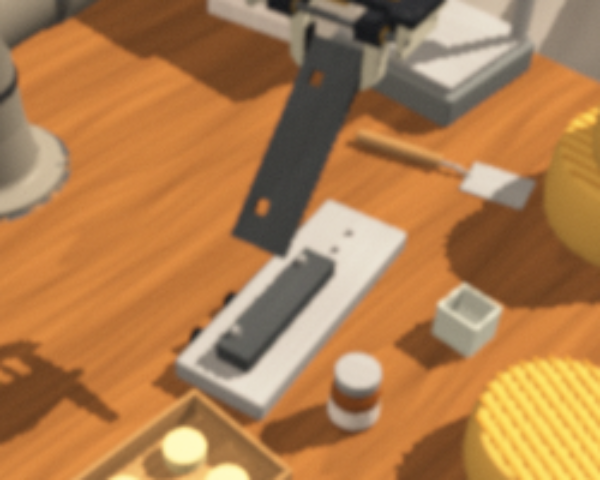

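The crop shows the plate swung down from the pads, with its bottom end at crop (258,243). I'll work out its tilt by casting that pixel onto the swing plane.

Run:
```python
from h import *
c=bot.get_calibration("scene"); p,R,o=tool()
ex,ey=R[:,0],R[:,1]; g=p-R[:,2]*19
for q in ([258,243],[234,234],[286,254]):
    u=np.array(q)/2.4+[200,60]; d=cast(c,[u],0)[0]-c["eye"]; t=((g-c["eye"])@ey)/(d@ey); B=c["eye"]+t*d-g
    print("along ex",(B@ex).round(1),"z",B[2].round(1),np.hypot(B@ex,B[2]))
```

```text
along ex -139.5 z -144.7 200.9830127766335
along ex -182.1 z -99.6 207.57649987302887
along ex -82.7 z -205.5 221.51564821709397
```

The plate is held about 46° from vertical, and the 201 mm measured length matches. I'll carry it to the clear counter with a sharp start and a soft stop, so its inertia helps it swing down.

Emit:
jog_arm(
  targets=[
    {"xyz": [-0.74, 0, 0], "spin": 0},
    {"xyz": [-0.62, -0.2, 0], "spin": 0},
    {"xyz": [-0.52, -0.2, 0], "spin": 0},
    {"xyz": [-0.42, -0.2, 0], "spin": 0},
    {"xyz": [-0.32, -0.2, 0], "spin": 0},
    {"xyz": [-0.22, -0.2, 0], "spin": 0},
    {"xyz": [-0.16, -0.2, 0], "spin": 0},
    {"xyz": [-0.1, -0.16, 0], "spin": 0},
    {"xyz": [-0.05, -0.12, 0], "spin": 0},
    {"xyz": [0, 0, 0], "spin": 0},
  ],
)

```text
time: 7.7
tool_pos: [413.5, -110.7, 306.0]
tcp_rot: [-3.141, -0.001, 1.755]
contact_force: [-0.2, -0.0, -3.2]
grip_width: 64.0
finger_force: 30.0
```

```bash
cat >> h.py <<'E'
def dark_tilt(name):
    "lowest corner of the hanging dark plate, cast on the vertical mid-plane of the swing"
    im,c=snap("scene",name); p,R,o=tool(); ex,ey=R[:,0],R[:,1]; g=p-R[:,2]*19
    print("tool",p.round(1),"yaw",o["tcp_rot"][2].round(4)); u=proj(c,[g])[0]; print("grasp px",u.round(0))
    x0,y0=(u-[110,60]).astype(int).clip(0); cr=im[y0:y0+230,x0:x0+240]
    cv2.imwrite(f"pics/{name}c.png",cv2.resize(cr,None,fx=2.5,fy=2.5)); print("crop origin",x0,y0,"scale 2.5")
def onplane(q,x0,y0,sc=2.5):
    c=bot.get_calibration("scene"); p,R,o=tool(); ex,ey=R[:,0],R[:,1]; g=p-R[:,2]*19
    for k in q:
        d=cast(c,[np.array(k)/sc+[x0,y0]],0)[0]-c["eye"]; t=((g-c["eye"])@ey)/(d@ey); B=c["eye"]+t*d-g
        print("along tool x",(B@ex).round(1),"z",B[2].round(1),"len",np.hypot(B@ex,B[2]).round(1),"tilt deg",np.degrees(np.arctan2(B@ex,-B[2])).round(1))
E
python3 -c "
from h import *
dark_tilt('s3')"
```

```text
tool [ 414.  -110.5  306.2] yaw 1.7556
grasp px [234. 121.]
crop origin 124 61 scale 2.5
```

View pics/s3c.png

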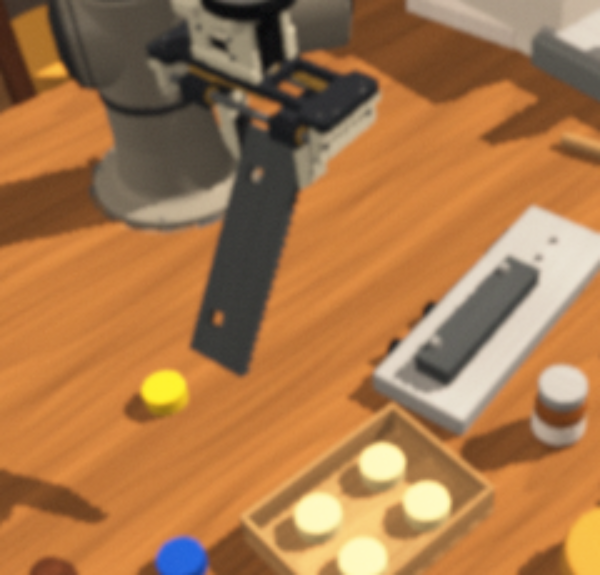

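The plate has swung further. Its bottom end runs from (191,347) to (246,375) in the crop, midpoint (219,361).

```bash
python3 -c "
from h import *
onplane([[219,361]],124,61)"
```

```text
along tool x -115.1 z -172.3 len 207.2 tilt deg -33.7
```

Emit:
jog_arm(
  targets=[
    {"xyz": [0.3, 0, 0], "spin": 0},
    {"xyz": [0.7, 0, 0], "spin": 0},
    {"xyz": [-0.75, 0, 0], "spin": 0},
    {"xyz": [-0.35, 0, 0], "spin": 0},
    {"xyz": [0.05, 0, 0], "spin": 0},
    {"xyz": [0.4, 0, 0], "spin": 0},
    {"xyz": [0.7, 0, 0], "spin": 0},
    {"xyz": [-0.75, 0, 0], "spin": 0},
    {"xyz": [-0.3, 0, 0], "spin": 0},
    {"xyz": [0, 0, 0], "spin": 0},
  ],
)

```text
time: 9.0
tool_pos: [414.4, -110.8, 306.1]
tcp_rot: [3.142, -0.0, 1.755]
contact_force: [0.1, 0.4, -4.6]
grip_width: 63.9
finger_force: 30.0
```

```bash
python3 -c "
from h import *
dark_tilt('s4')
im=cv2.imread('pics/s4c.png'); a=cv2.cvtColor(im,cv2.COLOR_BGR2HSV)
# neutral dark plate below the gripper
m=((a[...,1]<70)&(a[...,2]<100)); m[:180]=0; m[:,330:]=0
k=max(blobs(m,300),key=cv2.contourArea); r=cv2.minAreaRect(k); print(r); b=cv2.boxPoints(r); b=b[np.argsort(b[:,1])]; print(b); e=b[2:].mean(0); onplane([e],*[int(v) for v in (124,61)])"
```

```text
tool [ 414.  -110.3  306.1] yaw 1.7553
grasp px [234. 121.]
crop origin 124 61 scale 2.5
((300.3959655761719, 245.99549865722656), (150.098876953125, 51.334896087646484), 74.83554077148438)
[[305.5374  166.845  ]
 [255.99007 180.27371]
 [344.80188 311.7173 ]
 [295.25452 325.146  ]]
along tool x 25.0 z -238.0 len 239.3 tilt deg 6.0
```

View pics/s4c.png

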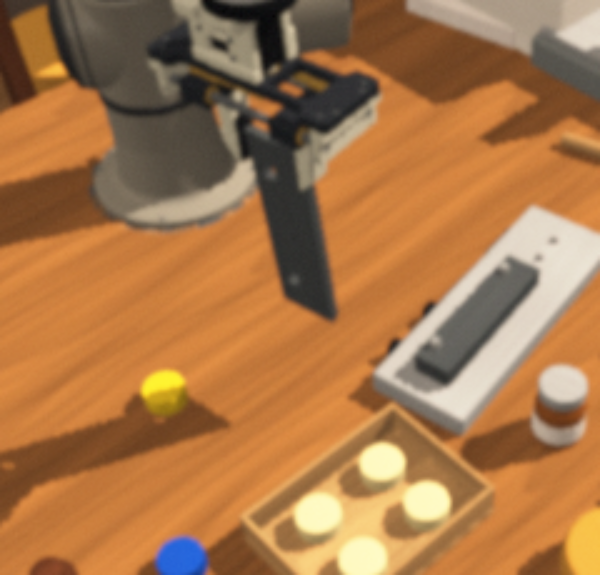

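The plate is past vertical, with its bottom end running from (287,296) to (337,318) in the crop, midpoint (312,307). Lowering it will now flatten it the right way over.

```bash
python3 -c "
from h import *
onplane([[312,307]],124,61)
goto(420,-220,213,np.pi)"
```

```text
along tool x 15.7 z -212.3 len 212.9 tilt deg 4.2
tool [ 414.  -110.3  306.1] yaw 1.7553 shift/80: [-1.363 -0.178  1.163]
spin total /0.1: 1.845
```

Emit:
jog_arm(
  targets=[
    {"xyz": [0, 0, 0.1], "spin": 0.9},
    {"xyz": [0, 0, 0.2], "spin": 0.945},
    {"xyz": [-0.2, 0, 0.25], "spin": 0},
    {"xyz": [-0.2, 0, 0.25], "spin": 0},
    {"xyz": [0, 0, 0.25], "spin": 0},
    {"xyz": [0, 0, 0.2], "spin": 0},
    {"xyz": [0, 0, 0.15], "spin": 0},
    {"xyz": [0, 0, 0.05], "spin": 0},
    {"xyz": [0, 0, 0], "spin": 0},
    {"xyz": [0, 0, 0], "spin": 0},
  ],
)

```text
time: 10.3
tool_pos: [414.3, -142.9, 190.9]
tcp_rot: [3.141, 0.0, 1.571]
contact_force: [0.7, 0.4, -4.5]
grip_width: 63.3
finger_force: 30.0
```

Emit:
jog_arm(
  targets=[
    {"xyz": [-0.08, 0, 0.07], "spin": 0},
    {"xyz": [-0.13, 0, 0.07], "spin": 0},
    {"xyz": [-0.17, 0, 0.05], "spin": 0},
    {"xyz": [-0.17, 0, 0.05], "spin": 0},
    {"xyz": [-0.16, 0, 0.07], "spin": 0},
    {"xyz": [-0.16, 0, 0.08], "spin": 0},
    {"xyz": [-0.15, 0, 0.09], "spin": 0},
    {"xyz": [-0.15, 0, 0.1], "spin": 0},
    {"xyz": [-0.13, 0, 0.11], "spin": 0},
    {"xyz": [-0.13, 0, 0.11], "spin": 0},
  ],
)

```text
time: 11.55
tool_pos: [417.0, -263.2, 130.4]
tcp_rot: [3.132, 0.012, 1.571]
contact_force: [-0.9, -6.6, 9.4]
grip_width: 63.9
finger_force: 30.0
```

```bash
python3 -c "
from h import *
dark_tilt('s5')"
```

```text
tool [ 416.7 -263.7  129. ] yaw 1.5705
grasp px [193. 212.]
crop origin 83 151 scale 2.5
```

View pics/s5c.png

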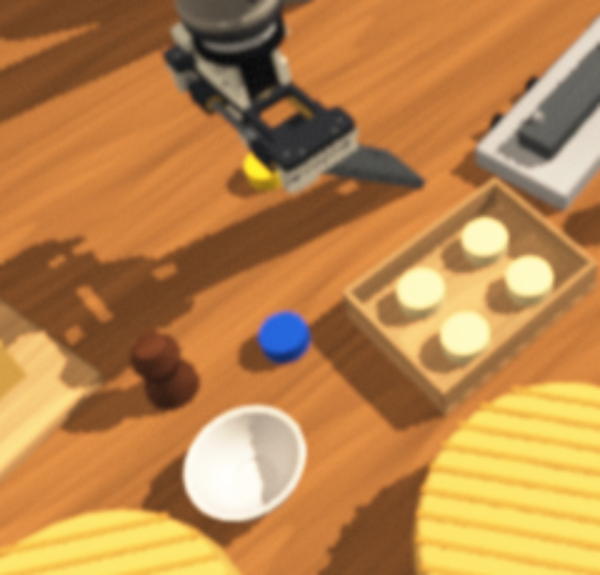

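The plate now leans the right way, with its end resting on the counter at (420,185) in the crop and the force at 9 N. I'll keep lowering along the arc.

Emit:
jog_arm(
  targets=[
    {"xyz": [-0.13, 0, 0.13], "spin": 0},
    {"xyz": [-0.12, 0, 0.14], "spin": 0},
    {"xyz": [-0.11, 0, 0.15], "spin": 0},
    {"xyz": [-0.1, 0, 0.15], "spin": 0},
    {"xyz": [-0.09, 0, 0.16], "spin": 0},
    {"xyz": [-0.08, 0, 0.16], "spin": 0},
    {"xyz": [-0.06, 0, 0.17], "spin": 0},
    {"xyz": [-0.05, 0, 0.17], "spin": 0},
    {"xyz": [-0.04, 0, 0.17], "spin": 0},
    {"xyz": [-0.03, 0, 0.16], "spin": 0},
  ],
)

```text
time: 12.85
tool_pos: [413.9, -321.6, 0.3]
tcp_rot: [-3.141, -0.001, 1.571]
contact_force: [0.9, -1.2, -1.6]
grip_width: 63.9
finger_force: 30.1
```

```bash
python3 -c "
from h import *
goto(417,-330,3)"
```

```text
tool [ 4.139e+02 -3.216e+02  3.000e-01] yaw 1.5714 shift/80: [-0.105  0.039 -0.033]
```

Emit:
jog_arm(
  targets=[
    {"xyz": [0, 0, 0], "spin": 0},
    {"xyz": [0, 0, 0], "spin": 0},
    {"xyz": [0, 0, 0], "spin": 0},
    {"xyz": [0, 0, 0], "spin": 0},
    {"xyz": [0, 0, -0.2], "spin": 0},
    {"xyz": [0, 0, -0.4], "spin": 0},
    {"xyz": [0, 0, -0.5], "spin": 0},
    {"xyz": [0, 0, -0.5], "spin": 0},
    {"xyz": [0, 0, -0.5], "spin": 0},
    {"xyz": [0, 0, 0], "spin": 0},
  ],
  gripper=100,
)

```text
time: 14.1
tool_pos: [415.4, -323.3, 173.8]
tcp_rot: [3.136, 0.006, 1.571]
contact_force: [0.4, 0.6, -0.3]
grip_width: 92.0
finger_force: 0.0
```

```bash
python3 -c "
from h import *
im,c=snap('wrist','w6'); t,ct=snap('top','t6')
m=(cv2.cvtColor(t,cv2.COLOR_BGR2HSV)[...,1]<110)&(t.max(2)<120); q=np.zeros_like(m); q[205:250,345:450]=m[205:250,345:450]
for k in blobs(q,100):
    r=cv2.minAreaRect(k); print(r, cast(ct,cv2.boxPoints(r),12).round(0))
cv2.imwrite('pics/both6.png',np.hstack([cv2.resize(im,(400,250)),cv2.resize(t[130:280,230:470],(400,250))]))"
```

```text
((390.0, 242.5), (13.0, 70.0), 90.0) [[ 443. -120.   12.]
 [ 444. -338.   12.]
 [ 403. -338.   12.]
 [ 403. -120.   12.]]
((438.5, 232.0), (34.0, 21.0), 90.0) [[ 509. -348.   12.]
 [ 509. -414.   12.]
 [ 403. -413.   12.]
 [ 403. -347.   12.]]
```

View pics/both6.png

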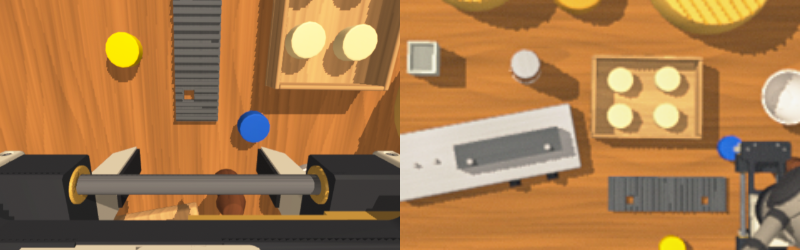

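The plate lies ribbed face up on the counter. The far end is hidden in the wrist view, the near end is at (196,122) in the left panel, and the plate spans (608–728,195) in the right panel. The blue disc hasn't moved.

```bash
python3 -c "
from h import *
im=cv2.imread('pics/w6.png'); c=bot.get_calibration('wrist')
h=cv2.cvtColor(im,cv2.COLOR_BGR2HSV); m=(h[...,1]<75)&(h[...,2]<150); q=np.zeros_like(m); q[0:210,240:390]=m[0:210,240:390]
k=max(blobs(q,300),key=cv2.contourArea)[:,0]; print(k.min(0),k.max(0))
L=[[k[k[:,1]==r][:,0].min(),r] for r in range(10,185,5)]; R=[[k[k[:,1]==r][:,0].max(),r] for r in range(10,185,5)]
a=cast(c,L,12)[:,:2]; b=cast(c,R,12)[:,:2]
for P in (a,b):
    f=np.polyfit(P[:,1],P[:,0],1); print('x at y=-230',np.polyval(f,-230),'slope deg',np.degrees(np.arctan(f[0])))
print('end y',cast(c,[[278,196],[347,198]],12).round(1))
goto(414,-230,40)"
```

```text
[277   0] [353 192]
x at y=-230 382.642106650396 slope deg 0.15821791300237595
x at y=-230 444.08562617290147 slope deg 0.3443486331879859
end y [[ 378.5 -336.    12. ]
 [ 443.4 -337.9   12. ]]
tool [ 414.  -321.8  170.2] yaw 1.5713 shift/80: [1.149 0.    1.626]
```

Emit:
jog_arm(
  targets=[
    {"xyz": [0.4, 0, 0.2], "spin": 0},
    {"xyz": [0.4, 0, 0.3], "spin": 0},
    {"xyz": [0.389, 0, 0.3], "spin": 0},
    {"xyz": [0, 0, 0.3], "spin": 0},
    {"xyz": [0, 0, 0.3], "spin": 0},
    {"xyz": [0, 0, 0.3], "spin": 0},
    {"xyz": [0, 0, 0.2], "spin": 0},
    {"xyz": [0, 0, 0.1], "spin": 0},
    {"xyz": [0, 0, 0.1], "spin": 0},
    {"xyz": [0, 0, 0], "spin": 0},
  ],
)

```text
time: 15.45
tool_pos: [413.9, -226.7, 1.2]
tcp_rot: [-3.141, -0.0, 1.571]
contact_force: [0.4, 1.1, 1.3]
grip_width: 91.8
finger_force: 0.0
```

Emit:
jog_arm(
  targets=[
    {"xyz": [0, 0, 0], "spin": 0},
    {"xyz": [0, 0, 0], "spin": 0},
    {"xyz": [0, 0, 0], "spin": 0},
    {"xyz": [0, 0, 0], "spin": 0},
    {"xyz": [0, 0, 0], "spin": 0},
    {"xyz": [0, 0, 0], "spin": 0},
    {"xyz": [0, 0, -0.1], "spin": 0},
    {"xyz": [0, 0, -0.2], "spin": 0},
    {"xyz": [0, 0, -0.2], "spin": 0},
    {"xyz": [0, 0, 0], "spin": 0},
  ],
  gripper=0,
)

```text
time: 16.7
tool_pos: [414.4, -227.1, 42.2]
tcp_rot: [3.14, 0.001, 1.571]
contact_force: [-0.3, -0.4, -4.0]
grip_width: 63.8
finger_force: 30.0
```

```bash
python3 -c "
from h import *
goto(500.5,68.2,160,np.radians(190.4))
im,c=snap('wrist','w7'); print(bot.get_obs()['moment'].round(2))"
```

```text
tool [ 414.4 -227.1   42.2] yaw 1.5714 shift/80: [ 3.689  1.081 -1.475]
spin total /0.1: -1.809
[-0.06  0.06  0.04]
```

View pics/w7.png

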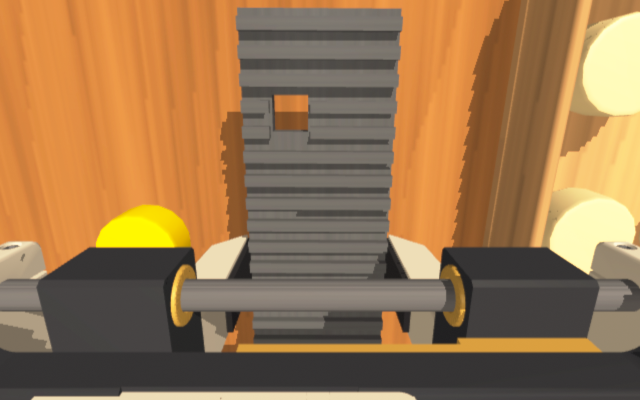

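The plate is held level with ribs up. Its far end is at row 11, columns 238–401, and the hole runs from (273,95) to (309,132) on the robot's side.

```bash
python3 -c "
from h import *
c=bot.get_calibration('wrist'); p,R,o=tool()
for q,z in (([[238,10.5],[401,10.5]],p[2]+11),([[273.5,95],[309.5,95],[309.5,131.5],[273.5,131.5]],p[2]+11)):
    P=(cast(c,q,z)-p)@R; print(P.round(1),P.mean(0).round(1))
"
```

```text
[[107.1 -28.7 -11. ]
 [107.1  33.1 -11. ]] [107.1   2.2 -11. ]
[[ 76.4 -16.3 -11. ]
 [ 76.4  -1.8 -11. ]
 [ 61.8  -1.8 -11. ]
 [ 61.8 -16.8 -11. ]] [ 69.1  -9.2 -11. ]
```

Emit:
jog_arm(
  targets=[
    {"xyz": [0, 0, -0.4], "spin": 0},
    {"xyz": [0.3, 0, -0.5], "spin": 0},
    {"xyz": [0.5, 0.15, -0.3], "spin": 0},
    {"xyz": [0.5, 0.15, -0.15], "spin": 0},
    {"xyz": [0.6, 0.2, 0], "spin": 0},
    {"xyz": [0.6, 0.2, 0], "spin": 0},
    {"xyz": [0.6, 0.2, 0], "spin": 0},
    {"xyz": [0.4, 0.1, 0], "spin": 0},
    {"xyz": [0.186, 0.045, 0], "spin": -0.9},
    {"xyz": [0, 0, 0], "spin": -0.91},
  ],
)

```text
time: 18.0
tool_pos: [496.8, 69.4, 148.1]
tcp_rot: [-3.139, -0.001, 1.757]
contact_force: [-0.0, -0.6, -4.8]
grip_width: 63.4
finger_force: 30.0
```

```bash
python3 -c "
from h import *
goto(498,67.8,85,np.radians(190.4))"
```

```text
tool [496.8  69.4 148.1] yaw 1.7574 shift/80: [-0.023  0.013  0.789]
spin total /0.1: 0.051
```

Emit:
jog_arm(
  targets=[
    {"xyz": [-0.01, 0, 0], "spin": 0.05},
    {"xyz": [0, 0, 0.3], "spin": 0},
    {"xyz": [0, 0, 0.3], "spin": 0},
    {"xyz": [0, 0, 0.2], "spin": 0},
    {"xyz": [0, 0, 0.075], "spin": 0},
    {"xyz": [0, 0, 0], "spin": 0},
    {"xyz": [0, 0, 0], "spin": 0},
    {"xyz": [0, 0, 0], "spin": 0},
    {"xyz": [0, 0, 0], "spin": 0},
    {"xyz": [0, 0, 0], "spin": 0},
  ],
)

```text
time: 19.25
tool_pos: [497.7, 67.3, 79.7]
tcp_rot: [3.141, -0.0, 1.747]
contact_force: [-0.7, 0.1, -5.2]
grip_width: 63.5
finger_force: 30.0
```

```bash
python3 -c "
from h import *
goto(498,67.8,78,np.radians(190.4)); im,c=snap('wrist','w8'); cv2.imwrite('pics/w8c.png',np.hstack([cv2.resize(im[0:200,220:420],(600,600))]))
p,R,o=tool()
# where the pin (top z=64) and the pegs would be seen if the plate were exactly right: tool x=70,y=-12
print('pin ideal px',proj(c,[p+R@[70,-12,p[2]-64]]), 'peg ideal', proj(c,[p+R@[134,0,p[2]-38],p+R@[170,0,p[2]-38]]))"
```

```text
tool [497.7  67.3  79.7] yaw 1.7473 shift/80: [0.005 0.005 0.021]
spin total /0.1: -0.051
pin ideal px [[289.32520508 108.43206218]] peg ideal [[ 314.36906981  -24.77582568]
 [ 314.18934638 -111.31488288]]
```

View pics/w8c.png

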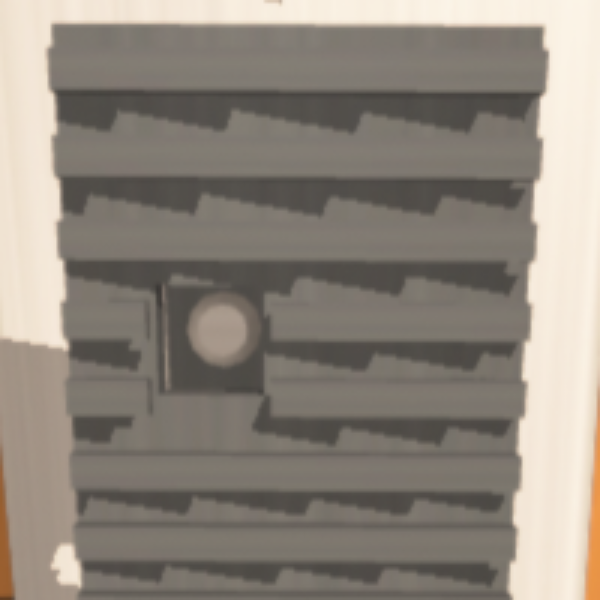

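The crop shows the pin at (222,328), inside the hole that runs from x 152 to 265 and y 283 to 394. That is close to lined up.

```bash
python3 -c "
from h import *
c=bot.get_calibration('wrist'); p,R,o=tool(); f=lambda q:np.array(q)/3+[220,0]
print('pin',((cast(c,f([[222,328]]),64)-p)@R).round(1))
P=(cast(c,f([[153,283],[265,283],[265,394],[153,394]]),p[2]+11)-p)@R; print('hole top rim',P.round(1),P.mean(0).round(1))
P=(cast(c,f([[163,283],[264,283],[264,392],[163,392]]),p[2]-1)-p)@R; print('hole low rim',P.round(1),P.mean(0).round(1))
"
```

```text
pin [[69.6 -9.8 15.6]]
hole top rim [[ 76.4 -17.2 -11. ]
 [ 76.4  -2.2 -11. ]
 [ 61.6  -2.3 -11. ]
 [ 61.6 -17.8 -11. ]] [ 69.   -9.9 -11. ]
hole low rim [[ 76.4 -17.3   1. ]
 [ 76.4  -2.6   1. ]
 [ 60.8  -2.7   1. ]
 [ 60.8 -17.8   1. ]] [ 68.6 -10.1   1. ]
```

Emit:
jog_arm(
  targets=[
    {"xyz": [0.01, 0, 0], "spin": -0.04},
    {"xyz": [0, 0, 0.05], "spin": 0},
    {"xyz": [0, 0, 0.05], "spin": 0},
    {"xyz": [0, 0, 0.05], "spin": 0},
    {"xyz": [0, 0, 0.05], "spin": 0},
    {"xyz": [0, 0, 0.04], "spin": 0},
    {"xyz": [0, 0, 0.03], "spin": 0},
    {"xyz": [0, 0, 0.02], "spin": 0},
    {"xyz": [0, 0, 0], "spin": 0},
    {"xyz": [0, 0, 0], "spin": 0},
  ],
)

```text
time: 20.55
tool_pos: [498.1, 68.0, 56.8]
tcp_rot: [3.14, 0.0, 1.751]
contact_force: [2.1, -0.1, 1.1]
grip_width: 63.7
finger_force: 30.0
```

Emit:
jog_arm(
  targets=[
    {"xyz": [0, 0, 0.02], "spin": 0},
    {"xyz": [0, 0, 0.02], "spin": 0},
    {"xyz": [0, 0, 0], "spin": 0},
    {"xyz": [0, 0, 0], "spin": 0},
    {"xyz": [0, 0, 0], "spin": 0},
    {"xyz": [0, 0, 0], "spin": 0},
    {"xyz": [0, 0, 0], "spin": 0},
    {"xyz": [0, 0, 0], "spin": 0},
    {"xyz": [0, 0, 0], "spin": 0},
    {"xyz": [0, 0, 0], "spin": 0},
  ],
)

```text
time: 21.8
tool_pos: [498.1, 68.1, 56.6]
tcp_rot: [3.139, 0.001, 1.752]
contact_force: [-7.1, 0.4, 33.1]
grip_width: 63.6
finger_force: 30.0
```

Emit:
jog_arm(
  targets=[
    {"xyz": [0, 0, 0], "spin": 0},
    {"xyz": [0, 0, 0], "spin": 0},
    {"xyz": [0, 0, 0], "spin": 0},
    {"xyz": [0, 0, 0], "spin": 0},
    {"xyz": [0, 0, 0], "spin": 0},
    {"xyz": [0, 0, -0.3], "spin": 0},
    {"xyz": [0, 0, -0.5], "spin": 0},
    {"xyz": [0, 0, -0.5], "spin": 0},
    {"xyz": [0, 0, -0.3], "spin": 0},
    {"xyz": [0, 0, 0], "spin": 0},
  ],
  gripper=100,
)

```text
time: 23.05
tool_pos: [498.5, 68.1, 182.7]
tcp_rot: [3.138, 0.001, 1.751]
contact_force: [0.1, -0.1, -0.9]
grip_width: 91.6
finger_force: 0.0
```

```bash
python3 -c "
from h import *
p,R,o=tool(); print(p,o['tcp_rot']); im,c=snap('wrist','w9'); t,ct=snap('top','t9'); s,cs=snap('scene','s9')
cv2.imwrite('pics/b9.png',np.hstack([cv2.resize(im[0:240,200:440],(400,400)),cv2.resize(s[130:250,260:380],(400,400),interpolation=cv2.INTER_CUBIC)]))
m=cv2.cvtColor(t,cv2.COLOR_BGR2HSV)[...,1]<60; q=np.zeros_like(m); q[135:195,215:270]=m[135:195,215:270]
for k in blobs(q,100):
    r=cv2.minAreaRect(k); print('cup',r,cast(ct,[r[0]],50).round(1))"
```

```text
[498.4839644   68.06322944 182.6675767 ] [3.13765799e+00 7.20952485e-04 1.75131464e+00]
cup ((244.0, 164.5), (19.0, 18.0), 90.0) [[658.3 217.2  50. ]]
```

View pics/b9.png

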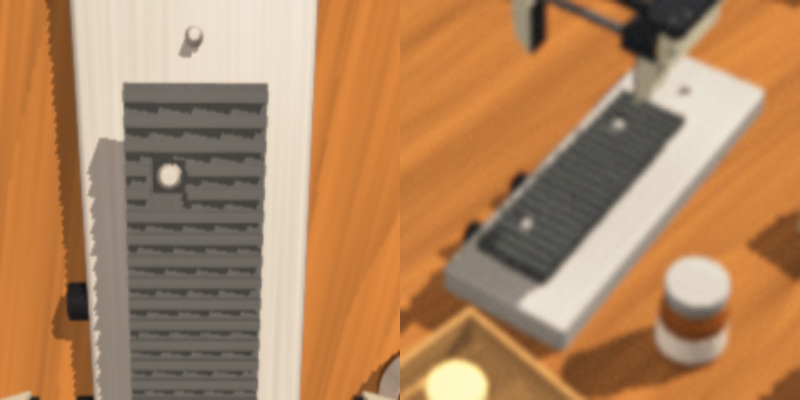

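The plate is seated with both pins in its holes, at (168,175) in the left panel and at (617,125) and (525,222) in the right. A 33 N press stopped at the expected height. Next is the cup.

Emit:
jog_arm(
  targets=[
    {"xyz": [0.303, 0.467, 0], "spin": 0},
    {"xyz": [0.303, 0.467, 0], "spin": 0},
    {"xyz": [0.303, 0.467, 0], "spin": 0},
    {"xyz": [0.303, 0.467, 0], "spin": 0},
    {"xyz": [0.303, 0.467, 0], "spin": 0},
    {"xyz": [0, 0, 0], "spin": -1},
    {"xyz": [0, 0, 0], "spin": -1},
    {"xyz": [0, 0, 0], "spin": -1},
    {"xyz": [0, 0, 0], "spin": -1},
    {"xyz": [0, 0, 0], "spin": -1},
  ],
)

```text
time: 24.45
tool_pos: [658.9, 220.7, 178.7]
tcp_rot: [-3.139, -0.002, 2.255]
contact_force: [-0.6, 0.2, -0.1]
grip_width: 91.6
finger_force: 0.0
```

Emit:
jog_arm(
  targets=[
    {"xyz": [0, 0, 0], "spin": -1},
    {"xyz": [0, 0, 0], "spin": -1},
    {"xyz": [0, 0, 0], "spin": -1},
    {"xyz": [0, 0, 0], "spin": -1},
    {"xyz": [0, 0, 0], "spin": -1},
    {"xyz": [0, 0, 0], "spin": -1},
    {"xyz": [0, 0, 0], "spin": -1},
    {"xyz": [0, 0, 0], "spin": -1},
    {"xyz": [0, 0, 0], "spin": -0.9},
    {"xyz": [0, 0, 0], "spin": 0},
  ],
)

```text
time: 25.7
tool_pos: [659.0, 220.7, 179.2]
tcp_rot: [-3.141, -0.003, 3.14]
contact_force: [0.2, 0.3, 0.1]
grip_width: 91.9
finger_force: 0.0
```

```bash
python3 -c "
from h import *
goto(660.5,221,24,np.pi/2); im,c=snap('wrist','w10'); p,R,o=tool(); print(o['joint_positions'].round(2))
h=cv2.cvtColor(im,cv2.COLOR_BGR2HSV); m=(h[...,1]<60)&(h[...,2]>120)
q=np.zeros_like(m); q[:235,200:430]=m[:235,200:430]
for k in blobs(q,600): print(cv2.boundingRect(k))
cv2.imwrite('pics/w10c.png',im)"
```

```text
tool [659.  220.7 179.2] yaw 3.1404 shift/80: [-0.025  0.005  1.939]
spin total /0.1: -0.011
[ 0.21  0.7   1.05  0.    1.4  -1.36]
(290, 152, 60, 72)
(200, 0, 202, 58)
```

View pics/w10c.png

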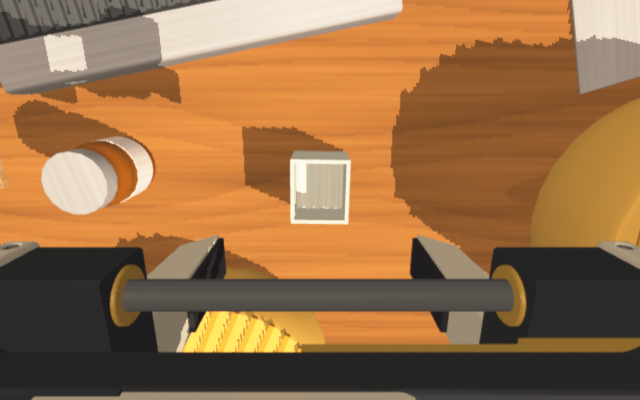

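The cup rim spans columns 290–350 and rows 159–224. A large cheese wheel lies just beyond it, partly hidden at (250,330), so I'll check the clearance.

```bash
python3 -c "
from h import *
c=bot.get_calibration('wrist'); ct=bot.get_calibration('top'); p,R,o=tool()
P=cast(c,[[290,159],[350,159],[350,224],[290,224]],50); print(P.round(1),P.mean(0).round(1),((P.mean(0)-p)@R).round(1))
print('wheel near edges top z60', cast(ct,[[275,134],[255,130],[245,120],[295,130]],60).round(0))
t=cv2.imread('pics/t9.png'); h=cv2.cvtColor(t,cv2.COLOR_BGR2HSV); m=(h[...,0]>20)&(h[...,0]<32)&(h[...,1]>120)&(h[...,2]>130); q=np.zeros_like(m); q[50:150,225:315]=m[50:150,225:315]
for k in blobs(q,300): print(cv2.minEnclosingCircle(k),cv2.boundingRect(k))
"
```

```text
[[634.8 198.3  50. ]
 [634.9 248.1  50. ]
 [692.2 249.5  50. ]
 [692.1 197.   50. ]] [663.5 223.2  50. ] [ -4.7   2.5 129.5]
wheel near edges top z60 [[749. 124.  60.]
 [761. 184.  60.]
 [790. 214.  60.]
 [762.  65.  60.]]
((272.6982727050781, 99.6637954711914), 31.810108184814453) (241, 69, 64, 62)
```

Emit:
jog_arm(
  targets=[
    {"xyz": [-0.05, 0, 0], "spin": 0},
    {"xyz": [0, 0, 0.45], "spin": 0},
    {"xyz": [0, 0, 0.45], "spin": 0},
    {"xyz": [0, 0, 0.45], "spin": 0},
    {"xyz": [0, 0, 0.4], "spin": 0},
    {"xyz": [0, 0, 0.19], "spin": 0},
    {"xyz": [0, 0, 0], "spin": 0},
    {"xyz": [0, 0, 0], "spin": 0},
    {"xyz": [0, 0, 0], "spin": 0},
    {"xyz": [0, 0, 0], "spin": 0},
  ],
)

```text
time: 27.0
tool_pos: [664.0, 221.0, 27.0]
tcp_rot: [3.141, 0.002, 3.141]
contact_force: [0.2, 0.1, 1.2]
grip_width: 91.6
finger_force: 0.0
```

Emit:
jog_arm(
  targets=[
    {"xyz": [0, 0, 0], "spin": 0},
    {"xyz": [0, 0, 0], "spin": 0},
    {"xyz": [0, 0, 0], "spin": 0},
    {"xyz": [0, 0, 0], "spin": 0},
    {"xyz": [0, 0, 0], "spin": 0},
    {"xyz": [0, 0, 0], "spin": 0},
    {"xyz": [0, 0, 0], "spin": 0},
    {"xyz": [0, 0, -0.3], "spin": 0},
    {"xyz": [0, 0, -0.5], "spin": 0},
    {"xyz": [0, 0, -0.5], "spin": 0},
  ],
  gripper=0,
)

```text
time: 28.25
tool_pos: [663.2, 220.7, 130.6]
tcp_rot: [-3.141, -0.001, 3.141]
contact_force: [0.1, -0.1, -0.6]
grip_width: 49.6
finger_force: 30.0
```

```bash
python3 -c "
from h import *
ex=np.array([np.cos(np.radians(100.4)),np.sin(np.radians(100.4))]); q=np.array([498.1,67.8])+152*ex; print(q)
goto(q[0],q[1],110,np.radians(10.4))"
```

```text
[470.66108992 217.30286356]
tool [663.2 220.7 130.6] yaw 3.1412 shift/80: [ 2.406 -0.043  0.26 ]
spin total /0.1: 13.889
```

Emit:
jog_arm(
  targets=[
    {"xyz": [0.4, 0, 0], "spin": 0},
    {"xyz": [0.5, 0, 0], "spin": 0},
    {"xyz": [0.5, 0, 0], "spin": 0},
    {"xyz": [0.5, -0.02, 0], "spin": 0},
    {"xyz": [0.3, -0.02, 0], "spin": 0},
    {"xyz": [0.206, 0, 0], "spin": 0.9},
    {"xyz": [0, 0, 0], "spin": 1},
    {"xyz": [0, 0, 0], "spin": 1},
    {"xyz": [0, 0, 0], "spin": 1},
    {"xyz": [0, 0, 0], "spin": 1},
  ],
)

```text
time: 29.5
tool_pos: [470.9, 217.6, 130.0]
tcp_rot: [-3.142, 0.0, 2.648]
contact_force: [0.1, -1.1, -0.5]
grip_width: 49.9
finger_force: 30.0
```

Emit:
jog_arm(
  targets=[
    {"xyz": [0, 0, 0], "spin": 1},
    {"xyz": [0, 0, 0], "spin": 1},
    {"xyz": [0, 0, 0], "spin": 1},
    {"xyz": [0, 0, 0], "spin": 1},
    {"xyz": [0, 0, 0], "spin": 1},
    {"xyz": [0, 0, 0], "spin": 1},
    {"xyz": [0, 0, 0], "spin": 1},
    {"xyz": [0, 0, 0], "spin": 1},
    {"xyz": [0, 0, 0], "spin": 1},
    {"xyz": [0, 0, 0], "spin": 0},
  ],
)

```text
time: 30.75
tool_pos: [470.9, 217.6, 129.9]
tcp_rot: [-3.142, 0.0, 1.752]
contact_force: [0.4, -0.7, -0.6]
grip_width: 50.0
finger_force: 30.0
```

```bash
python3 -c "
from h import *
goto(470.7,217.3,75,np.radians(10.4)); im,c=snap('wrist','w11'); p,R,o=tool()
h=cv2.cvtColor(im,cv2.COLOR_BGR2HSV); cv2.imwrite('pics/w11c.png',cv2.resize(im[0:300,170:470],(600,600)))
print('peg px if right', proj(c,[p+R@[18,0,p[2]-38],p+R@[-18,0,p[2]-38]]),'cup rim if right',proj(c,[p+R@[28,s*25,-24.5] for s in(-1,1)]+[p+R@[-28,s*25,-24.5] for s in(-1,1)]))"
```

```text
tool [470.9 217.6 129.9] yaw 1.7522 shift/80: [-0.003 -0.004  0.687]
spin total /0.1: -0.001
peg px if right [[315.35033474 178.24757426]
 [315.47899279 224.41582344]] cup rim if right [[251.89149133 218.72599119]
 [375.37334183 218.59984404]
 [258.53289458 336.30306373]
 [369.75116793 336.1836571 ]]
```

View pics/w11c.png

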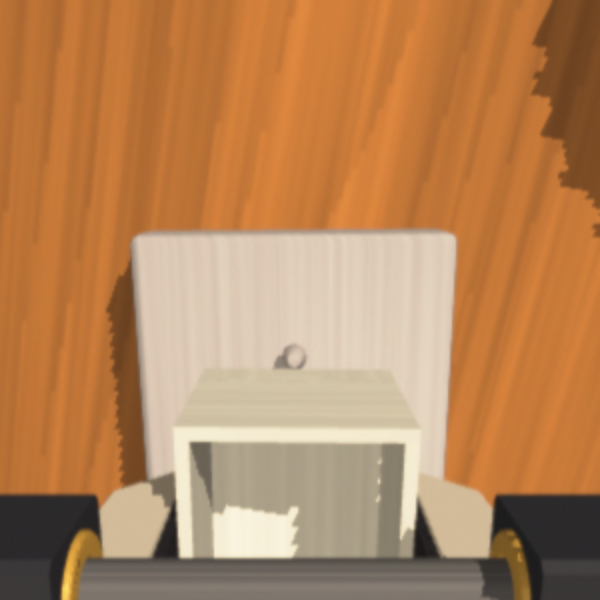

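The outer peg is at crop (294,355). The cup's rim edge is at row 428, columns 176–419, and its lower front edge is at row 370.

```bash
python3 -c "
from h import *
c=bot.get_calibration('wrist'); p,R,o=tool(); f=lambda q:np.array(q)/2+[170,0]
print('peg',((cast(c,f([[294,355]]),38)-p)@R).round(1),'foot end',((cast(c,f([[150,233],[440,233]]),30)-p)@R).round(1))
for d in (24.5,26): print('rim',((cast(c,f([[176,428],[419,428]]),p[2]-d+50)-p)@R).round(1),'low',((cast(c,f([[207,369],[391,369]]),p[2]-d)-p)@R).round(1))
"
```

```text
peg [[18.6  1.2 91.9]] foot end [[ 61.7 -50.6  99.9]
 [ 61.7  53.7  99.9]]
rim [[ 30.3 -22.3 -25.5]
 [ 30.3  26.4 -25.5]] low [[ 30.1 -22.1  24.5]
 [ 30.1  27.4  24.5]]
rim [[ 29.8 -22.5 -24. ]
 [ 29.8  26.6 -24. ]] low [[ 29.7 -22.3  26. ]
 [ 29.7  27.6  26. ]]
```

Emit:
jog_arm(
  targets=[
    {"xyz": [-0.016, -0.011, 0], "spin": 0},
    {"xyz": [0, 0, 0.25], "spin": 0},
    {"xyz": [0, 0, 0.25], "spin": 0},
    {"xyz": [0, 0, 0.2], "spin": 0},
    {"xyz": [0, 0, 0.06], "spin": 0},
    {"xyz": [0, 0, 0.06], "spin": 0},
    {"xyz": [0, 0, 0.05], "spin": 0},
    {"xyz": [0, 0, 0.04], "spin": 0},
    {"xyz": [0, 0, 0.02], "spin": 0},
    {"xyz": [0, 0, 0], "spin": 0},
  ],
)

```text
time: 32.05
tool_pos: [470.6, 216.0, 55.8]
tcp_rot: [3.141, 0.0, 1.751]
contact_force: [0.2, -3.2, 2.4]
grip_width: 49.6
finger_force: 30.0
```

Emit:
jog_arm(
  targets=[
    {"xyz": [0, 0, 0.02], "spin": 0},
    {"xyz": [0, 0, 0.02], "spin": 0},
    {"xyz": [0, 0, 0], "spin": 0},
    {"xyz": [0, 0, 0], "spin": 0},
    {"xyz": [0, 0, 0], "spin": 0},
    {"xyz": [0, 0, 0], "spin": 0},
    {"xyz": [0, 0, 0], "spin": 0},
    {"xyz": [0, 0, 0], "spin": 0},
    {"xyz": [0, 0, 0], "spin": 0},
    {"xyz": [0, 0, 0], "spin": 0},
  ],
)

```text
time: 33.3
tool_pos: [470.7, 216.0, 55.7]
tcp_rot: [3.139, 0.0, 1.751]
contact_force: [-8.7, -7.0, 32.3]
grip_width: 49.9
finger_force: 30.0
```

Emit:
jog_arm(
  targets=[
    {"xyz": [0, 0, 0], "spin": 0},
    {"xyz": [0, 0, 0], "spin": 0},
    {"xyz": [0, 0, 0], "spin": 0},
    {"xyz": [0, 0, 0], "spin": 0},
    {"xyz": [0, 0, 0], "spin": 0},
    {"xyz": [0, 0, -0.3], "spin": 0},
    {"xyz": [0, 0, -0.5], "spin": 0},
    {"xyz": [0, 0, -0.5], "spin": 0},
    {"xyz": [0, 0, -0.3], "spin": 0},
    {"xyz": [0, 0, 0], "spin": 0},
  ],
  gripper=100,
)

```text
time: 34.55
tool_pos: [471.4, 216.6, 181.9]
tcp_rot: [3.137, -0.001, 1.751]
contact_force: [-0.2, 0.2, 0.7]
grip_width: 91.9
finger_force: 0.0
```

```bash
python3 -c "
from h import *
goto(558,-139,120); im,c=snap('wrist','w12'); p,R,o=tool()
h=cv2.cvtColor(im,cv2.COLOR_BGR2HSV); s,cs=snap('scene','s12'); cv2.imwrite('pics/b12.png',np.hstack([cv2.resize(im[0:300,170:470],(400,400)),cv2.resize(s[110:210,280:420],(560,400),interpolation=cv2.INTER_CUBIC)[:,:400]]))
print('foot seat rim px', proj(c,[p+R@[a,b,p[2]-80] for a,b in((30,-23),(30,27),(-26,-23),(-26,27))]).round(0))"
```

```text
tool [471.4 216.6 181.9] yaw 1.7514 shift/80: [-4.568  0.264  0.773]
foot seat rim px [[283. 160.]
 [350. 160.]
 [285. 230.]
 [348. 230.]]
```

View pics/b12.png

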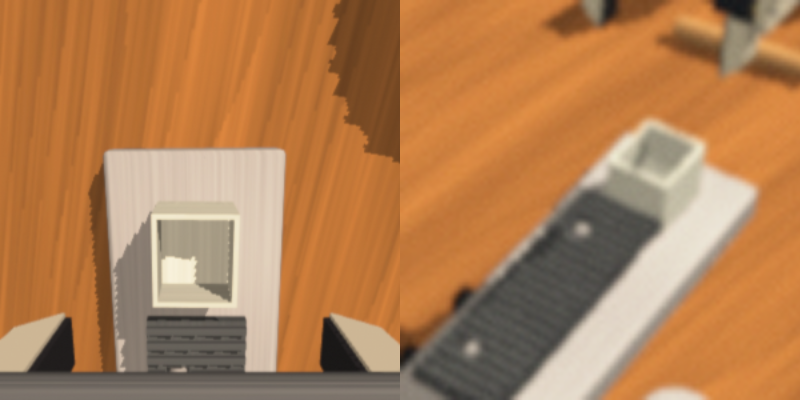

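The cup is seated upright: it stopped hard at the same height under 32 N, and the right panel shows it level at (655,170). Next are the cheeses. The crate walls are close, so I'll pick with a partly open gripper turned about 30° off y.

Emit:
jog_arm(
  targets=[
    {"xyz": [0, 0, 0], "spin": -0.97},
    {"xyz": [0, 0, 0], "spin": -0.97},
    {"xyz": [0, 0, 0], "spin": -0.97},
    {"xyz": [0, 0, 0], "spin": -0.97},
    {"xyz": [0, 0, 0], "spin": -0.97},
    {"xyz": [0, 0, 0], "spin": -0.97},
    {"xyz": [0, 0, 0], "spin": -0.97},
    {"xyz": [0, 0, 0], "spin": -0.97},
    {"xyz": [0, 0, 0], "spin": -0.97},
    {"xyz": [0, 0, 0], "spin": 0},
  ],
  gripper=66,
)

```text
time: 35.9
tool_pos: [469.7, 216.0, 178.8]
tcp_rot: [-3.14, -0.002, 2.623]
contact_force: [0.1, -0.0, -0.2]
grip_width: 60.3
finger_force: 0.0
```

Emit:
jog_arm(
  targets=[
    {"xyz": [-0.364, -0.419, 0], "spin": 0},
    {"xyz": [-0.364, -0.419, 0], "spin": 0},
    {"xyz": [-0.364, -0.419, 0], "spin": 0},
    {"xyz": [-0.364, -0.419, 0], "spin": 0},
    {"xyz": [-0.364, -0.419, 0], "spin": 0},
    {"xyz": [-0.364, -0.419, 0], "spin": 0},
    {"xyz": [-0.364, -0.419, 0], "spin": 0},
    {"xyz": [-0.364, -0.419, 0], "spin": 0},
    {"xyz": [-0.364, -0.419, 0], "spin": 0},
    {"xyz": [-0.364, -0.419, 0], "spin": 0},
  ],
)

```text
time: 37.15
tool_pos: [557.5, -220.3, 179.2]
tcp_rot: [3.141, -0.002, 2.622]
contact_force: [0.5, 0.6, 0.2]
grip_width: 60.3
finger_force: 0.0
```

```bash
cat >> h.py <<'E'
def cheeses(name=None):
    "cheese centres from the wrist view (tops at z=30), lateral camera bias of 2.4 mm in tool y removed"
    im,c=snap("wrist",name); p,R,o=tool(); h=cv2.cvtColor(im,cv2.COLOR_BGR2HSV)
    m=((h[...,0]>20)&(h[...,0]<35)&(h[...,1]>40)&(h[...,1]<140)&(h[...,2]>215)); m=cv2.morphologyEx(m.astype(np.uint8),cv2.MORPH_OPEN,np.ones((7,7)))
    m[250:]=0
    for k in blobs(m,400):
        P=cast(c,k[:,0],30)[:,:2].astype(np.float32); (x,y),r=cv2.minEnclosingCircle(P); b=cv2.boundingRect(k)
        q=np.array([x,y,30])-R[:,1]*2.4; print("cheese",q.round(1),"r",round(r,1),"box",b,"tool",((q-p)@R).round(1))
E
python3 -c "
from h import *
goto(559,-219,120); cheeses('w13')"
```

```text
tool [ 557.5 -220.3  179.2] yaw 2.6217 shift/80: [-0.009  0.024  0.74 ]
cheese [ 624.7 -227.2   30. ] r 21.8 box (325, 227, 46, 23) tool [-58.2  32.4 149. ]
cheese [ 623.9 -141.7   30. ] r 22.6 box (406, 179, 48, 46) tool [-14.8 106.  148.7]
cheese [ 560.2 -225.5   30. ] r 23.4 box (291, 163, 49, 49) tool [ -1.5   1.7 149. ]
cheese [ 558.8 -140.6   30. ] r 22.5 box (374, 114, 51, 51) tool [ 42.1  74.5 148.8]
```

View pics/w13.png

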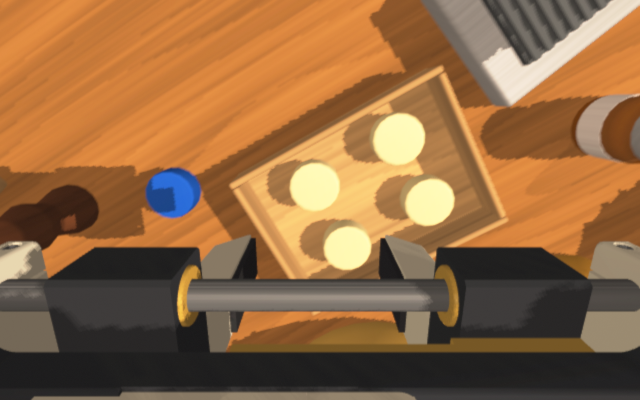

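The wrist view shows the four cheeses at (315,187), (348,247), (430,202) and (399,138), with the blue decoy at (173,193) outside the crate. The nearest cheese is almost at the TCP.

Emit:
jog_arm(
  targets=[
    {"xyz": [-0.02, 0.02, 0], "spin": 0},
    {"xyz": [0, 0, 0.5], "spin": 0},
    {"xyz": [0, 0, 0.5], "spin": 0},
    {"xyz": [0, 0, 0.5], "spin": 0},
    {"xyz": [0, 0, 0.3], "spin": 0},
    {"xyz": [0, 0, 0.2], "spin": 0},
    {"xyz": [0, 0, 0.11], "spin": 0},
    {"xyz": [0, 0, 0], "spin": 0},
    {"xyz": [0, 0, 0], "spin": 0},
    {"xyz": [0, 0, 0], "spin": 0},
  ],
)

```text
time: 38.45
tool_pos: [560.4, -218.8, 12.4]
tcp_rot: [3.141, 0.002, 2.624]
contact_force: [-1.2, -0.6, -0.3]
grip_width: 60.5
finger_force: 0.0
```

Emit:
jog_arm(
  targets=[
    {"xyz": [0, 0, 0], "spin": 0},
    {"xyz": [0, 0, 0], "spin": 0},
    {"xyz": [0, 0, 0], "spin": 0},
    {"xyz": [0, 0, 0], "spin": 0},
    {"xyz": [0, 0, -0.3], "spin": 0},
    {"xyz": [0, 0, -0.5], "spin": 0},
    {"xyz": [0, 0, -0.5], "spin": 0},
    {"xyz": [0, 0, -0.4], "spin": 0},
    {"xyz": [0, 0, 0], "spin": 0},
    {"xyz": [0, 0, 0], "spin": 0},
  ],
  gripper=0,
)

```text
time: 39.7
tool_pos: [559.2, -218.0, 146.1]
tcp_rot: [3.141, -0.002, 2.624]
contact_force: [-0.2, 0.3, -1.4]
grip_width: 44.9
finger_force: 30.0
```

```bash
cat >> h.py <<'E'
SEAT=np.array([498.1,67.9]); EX=np.array([np.cos(np.radians(100.4)),np.sin(np.radians(100.4))])
def place(s):
    q=SEAT+s*EX; print("plate spot",q.round(1)); goto(q[0],q[1],72,np.radians(10.4))
E
python3 -c "
from h import *
place(82.5);place(27.5);place(-27.5);place(-82.5)"
```

```text
plate spot [483.2 149. ]
tool [ 559.2 -218.   146.1] yaw 2.6243 shift/80: [3.093 3.518 0.934]
spin total /0.1: 8.72
plate spot [493.1  94.9]
tool [ 559.2 -218.   146.1] yaw 2.6243 shift/80: [2.65  2.991 0.933]
spin total /0.1: 8.72
plate spot [503.1  40.9]
tool [ 559.2 -218.   146.1] yaw 2.6243 shift/80: [2.208 2.465 0.932]
spin total /0.1: 8.72
plate spot [513.  -13.2]
tool [ 559.2 -218.   146.1] yaw 2.6243 shift/80: [1.766 1.939 0.931]
spin total /0.1: 8.72
```

Emit:
jog_arm(
  targets=[
    {"xyz": [0.344, 0.391, 0], "spin": 0},
    {"xyz": [0.344, 0.391, 0], "spin": 0},
    {"xyz": [0.344, 0.391, 0], "spin": 0},
    {"xyz": [0.344, 0.391, 0], "spin": 0},
    {"xyz": [0.344, 0.391, 0], "spin": 0},
    {"xyz": [0.344, 0.391, 0], "spin": 0},
    {"xyz": [0.344, 0.391, 0], "spin": 0},
    {"xyz": [0.344, 0.391, 0], "spin": 0},
    {"xyz": [0.344, 0.391, 0], "spin": 0},
    {"xyz": [0, 0, 0], "spin": 0.9},
  ],
)

```text
time: 40.95
tool_pos: [482.0, 151.1, 145.7]
tcp_rot: [-3.14, -0.003, 2.536]
contact_force: [-0.3, -0.3, -1.3]
grip_width: 45.6
finger_force: 30.0
```

Emit:
jog_arm(
  targets=[
    {"xyz": [0, 0, 0], "spin": 0.98},
    {"xyz": [0, 0, 0], "spin": 0.98},
    {"xyz": [0, 0, 0.1], "spin": 0.98},
    {"xyz": [0, 0, 0.15], "spin": 0.98},
    {"xyz": [0, 0, 0.15], "spin": 0.98},
    {"xyz": [0, 0, 0.15], "spin": 0.98},
    {"xyz": [0, 0, 0.15], "spin": 0.98},
    {"xyz": [0, 0, 0.1], "spin": 0.96},
    {"xyz": [0, 0, 0.1], "spin": 0},
    {"xyz": [0, 0, 0], "spin": 0},
  ],
)

```text
time: 42.2
tool_pos: [482.9, 148.6, 74.2]
tcp_rot: [-3.139, -0.0, 1.754]
contact_force: [0.1, 0.3, -0.8]
grip_width: 45.4
finger_force: 30.0
```

Emit:
jog_arm(
  targets=[
    {"xyz": [0, 0, 0.025], "spin": 0},
    {"xyz": [0, 0, 0], "spin": 0},
    {"xyz": [0, 0, 0], "spin": 0},
    {"xyz": [0, 0, 0], "spin": 0},
    {"xyz": [0, 0, 0], "spin": 0},
    {"xyz": [0, 0, 0], "spin": 0},
    {"xyz": [0, 0, 0], "spin": 0},
    {"xyz": [0, 0, 0], "spin": 0},
    {"xyz": [0, 0, 0], "spin": 0},
    {"xyz": [0, 0, 0], "spin": 0},
  ],
)

```text
time: 43.45
tool_pos: [483.8, 148.7, 73.5]
tcp_rot: [3.142, -0.0, 1.752]
contact_force: [-0.2, -0.3, -0.5]
grip_width: 45.6
finger_force: 30.0
```

Emit:
jog_arm(
  targets=[
    {"xyz": [0, 0, 0], "spin": 0},
    {"xyz": [0, 0, 0], "spin": 0},
    {"xyz": [0, 0, 0], "spin": 0},
    {"xyz": [0, 0, 0], "spin": 0},
    {"xyz": [0, 0, -0.4], "spin": 0},
    {"xyz": [0, 0, -0.5], "spin": 0},
    {"xyz": [0, 0, -0.4], "spin": -0.97},
    {"xyz": [0, 0, 0], "spin": -0.97},
    {"xyz": [0, 0, 0], "spin": -0.97},
    {"xyz": [0, 0, 0], "spin": -0.97},
  ],
  gripper=66,
)

```text
time: 44.7
tool_pos: [483.8, 148.7, 177.6]
tcp_rot: [3.141, 0.0, 2.144]
contact_force: [0.8, 0.4, 0.7]
grip_width: 60.5
finger_force: 0.0
```

Emit:
jog_arm(
  targets=[
    {"xyz": [0, 0, 0], "spin": -0.97},
    {"xyz": [0, 0, 0], "spin": -0.97},
    {"xyz": [0, 0, 0], "spin": -0.97},
    {"xyz": [0, 0, 0], "spin": -0.97},
    {"xyz": [0, 0, 0], "spin": -0.97},
    {"xyz": [-0.423, -0.354, 0], "spin": 0},
    {"xyz": [-0.423, -0.354, 0], "spin": 0},
    {"xyz": [-0.423, -0.354, 0], "spin": 0},
    {"xyz": [-0.423, -0.354, 0], "spin": 0},
    {"xyz": [-0.423, -0.354, 0], "spin": 0},
  ],
)

```text
time: 45.95
tool_pos: [561.4, -59.4, 177.5]
tcp_rot: [3.141, -0.0, 2.625]
contact_force: [0.1, 1.5, 0.4]
grip_width: 60.6
finger_force: 0.0
```

Emit:
jog_arm(
  targets=[
    {"xyz": [-0.423, -0.354, 0], "spin": 0},
    {"xyz": [-0.423, -0.354, 0], "spin": 0},
    {"xyz": [-0.423, -0.354, 0], "spin": 0},
    {"xyz": [-0.423, -0.354, 0], "spin": 0},
    {"xyz": [0, 0, 0], "spin": 0},
    {"xyz": [0, 0, 0], "spin": 0},
    {"xyz": [0, 0, 0], "spin": 0},
    {"xyz": [0, 0, 0], "spin": 0},
    {"xyz": [0, 0, 0], "spin": 0},
    {"xyz": [0, 0, 0], "spin": 0},
  ],
)

```text
time: 47.2
tool_pos: [622.9, -223.0, 177.6]
tcp_rot: [3.142, 0.0, 2.626]
contact_force: [-1.0, 0.8, 0.2]
grip_width: 61.0
finger_force: 0.0
```

```bash
python3 -c "
from h import *
goto(625,-224,10); cheeses('w14')
t,ct=snap('top','t14'); h=cv2.cvtColor(t,cv2.COLOR_BGR2HSV); m=(h[...,1]<130)&(h[...,1]>40)&(h[...,2]>190)&(h[...,0]>20); q=np.zeros_like(m); q[190:255,215:345]=m[190:255,215:345]
for k in blobs(q,40):
    (u,v),r=cv2.minEnclosingCircle(k); P=cast(ct,[[u,v]],91)[0][:2]+[1,3.8]; d=P-SEAT; print('placed',P.round(1),'r px',r,'grill x',(d@EX).round(1),'y',(d@[-EX[1],EX[0]]).round(1))"
```

```text
tool [ 622.9 -223.   177.6] yaw 2.6257 shift/80: [-2.800e-02  2.000e-03  2.096e+00]
cheese [ 626.3 -227.4   30. ] r 22.9 box (293, 165, 49, 47) tool [ -5.   -2.1 147.6]
cheese [ 624.3 -140.6   30. ] r 22.2 box (378, 113, 50, 51) tool [ 39.6  72.5 147.6]
cheese [ 558.7 -139.8   30. ] r 22.4 box (342, 39, 54, 57) tool [ 97.   40.8 147.6]
placed [484.3 150.8] r px 7.816108703613281 grill x 84.1 y -1.4
```

Emit:
jog_arm(
  targets=[
    {"xyz": [-0.06, -0.026, 0], "spin": 0},
    {"xyz": [0, 0, 0.1], "spin": -0.65},
    {"xyz": [0, 0, 0.3], "spin": -0.65},
    {"xyz": [0, 0, 0.5], "spin": 0},
    {"xyz": [0, 0, 0.4], "spin": 0},
    {"xyz": [0, 0, 0.3], "spin": 0},
    {"xyz": [0, 0, 0.2], "spin": 0},
    {"xyz": [0, 0, 0.2], "spin": 0},
    {"xyz": [0, 0, 0.095], "spin": 0},
    {"xyz": [0, 0, 0], "spin": 0},
  ],
  gripper=60,
)

```text
time: 48.55
tool_pos: [626.0, -227.5, 9.7]
tcp_rot: [3.141, -0.0, 2.755]
contact_force: [0.3, 0.7, 0.3]
grip_width: 55.2
finger_force: 0.0
```

Emit:
jog_arm(
  targets=[
    {"xyz": [0, 0, 0], "spin": 0},
    {"xyz": [0, 0, 0], "spin": 0},
    {"xyz": [0, 0, 0], "spin": 0},
    {"xyz": [0, 0, 0], "spin": 0},
    {"xyz": [0, 0, -0.3], "spin": 0},
    {"xyz": [0, 0, -0.5], "spin": 0},
    {"xyz": [0, 0, -0.5], "spin": 0},
    {"xyz": [0, 0, -0.4], "spin": 0},
    {"xyz": [0, 0, 0], "spin": 0},
    {"xyz": [0, 0, 0], "spin": 0},
  ],
  gripper=0,
)

```text
time: 49.8
tool_pos: [625.2, -227.2, 144.4]
tcp_rot: [3.141, -0.002, 2.755]
contact_force: [0.5, 0.9, -1.1]
grip_width: 45.3
finger_force: 30.0
```

```bash
python3 -c "
from h import *
place(27.5)"
```

```text
plate spot [493.1  94.9]
tool [ 625.2 -227.2  144.4] yaw 2.7552 shift/80: [3.045 3.107 0.913]
spin total /0.1: 10.029
```

Emit:
jog_arm(
  targets=[
    {"xyz": [0.381, 0.388, 0], "spin": 0},
    {"xyz": [0.381, 0.388, 0], "spin": 0},
    {"xyz": [0.381, 0.388, 0], "spin": 0},
    {"xyz": [0.381, 0.388, 0], "spin": 0},
    {"xyz": [0.381, 0.388, 0], "spin": 0},
    {"xyz": [0.381, 0.388, 0], "spin": 0},
    {"xyz": [0.381, 0.388, 0], "spin": 0},
    {"xyz": [0.378, 0.391, 0], "spin": 0},
    {"xyz": [0, 0, 0], "spin": 1},
    {"xyz": [0, 0, 0], "spin": 1},
  ],
)

```text
time: 51.05
tool_pos: [492.7, 95.2, 144.3]
tcp_rot: [-3.14, -0.003, 2.553]
contact_force: [0.8, 0.1, 0.2]
grip_width: 45.4
finger_force: 30.0
```

Emit:
jog_arm(
  targets=[
    {"xyz": [0, 0, 0], "spin": 1},
    {"xyz": [0, 0, 0], "spin": 1},
    {"xyz": [0, 0, 0.1], "spin": 1},
    {"xyz": [0, 0, 0.15], "spin": 1},
    {"xyz": [0, 0, 0.15], "spin": 1},
    {"xyz": [0, 0, 0.15], "spin": 1},
    {"xyz": [0, 0, 0.15], "spin": 1},
    {"xyz": [0, 0, 0.13], "spin": 1},
    {"xyz": [0, 0, 0.08], "spin": 0},
    {"xyz": [0, 0, 0.01], "spin": 0},
  ],
)

```text
time: 52.3
tool_pos: [492.9, 94.5, 71.6]
tcp_rot: [-3.139, -0.0, 1.758]
contact_force: [-3.7, 0.4, 8.2]
grip_width: 45.4
finger_force: 30.0
```

Emit:
jog_arm(
  targets=[
    {"xyz": [0, 0, 0], "spin": 0},
    {"xyz": [0, 0, 0], "spin": 0},
    {"xyz": [0, 0, 0], "spin": 0},
    {"xyz": [0, 0, 0], "spin": 0},
    {"xyz": [0, 0, -0.4], "spin": 0},
    {"xyz": [0, 0, -0.5], "spin": 0},
    {"xyz": [0, 0, -0.4], "spin": -0.97},
    {"xyz": [0, 0, 0], "spin": -0.97},
    {"xyz": [0, 0, 0], "spin": -0.97},
    {"xyz": [0, 0, 0], "spin": -0.97},
  ],
  gripper=62,
)

```text
time: 53.55
tool_pos: [494.0, 94.5, 176.4]
tcp_rot: [3.141, 0.0, 2.147]
contact_force: [-0.1, 0.7, -0.6]
grip_width: 56.7
finger_force: 0.0
```

Emit:
jog_arm(
  targets=[
    {"xyz": [0, 0, 0], "spin": -0.97},
    {"xyz": [0, 0, 0], "spin": -0.97},
    {"xyz": [0, 0, 0], "spin": -0.97},
    {"xyz": [0, 0, 0], "spin": -0.97},
    {"xyz": [0, 0, 0], "spin": -0.97},
    {"xyz": [-0.359, -0.358, 0], "spin": 0},
    {"xyz": [-0.359, -0.358, 0], "spin": 0},
    {"xyz": [-0.359, -0.358, 0], "spin": 0},
    {"xyz": [-0.359, -0.358, 0], "spin": 0},
    {"xyz": [-0.359, -0.358, 0], "spin": 0},
  ],
)

```text
time: 54.8
tool_pos: [549.0, -102.0, 176.3]
tcp_rot: [3.141, 0.0, 2.628]
contact_force: [-0.9, 0.3, -0.2]
grip_width: 57.1
finger_force: 0.0
```

Emit:
jog_arm(
  targets=[
    {"xyz": [-0.359, -0.358, 0], "spin": 0},
    {"xyz": [0, 0, 0], "spin": 0},
    {"xyz": [0, 0, 0], "spin": 0},
    {"xyz": [0, 0, 0], "spin": 0},
    {"xyz": [0, 0, 0], "spin": 0},
    {"xyz": [0, 0, 0], "spin": 0},
    {"xyz": [0, 0, 0], "spin": 0},
    {"xyz": [0, 0, 0], "spin": 0},
    {"xyz": [0, 0, 0], "spin": 0},
    {"xyz": [0, 0, 0], "spin": 0},
  ],
)

```text
time: 56.05
tool_pos: [559.7, -139.8, 176.3]
tcp_rot: [3.142, -0.0, 2.628]
contact_force: [-0.1, 0.4, 0.5]
grip_width: 57.2
finger_force: 0.0
```

```bash
cat >> h.py <<'E'
def placed():
    t,ct=snap('top'); h=cv2.cvtColor(t,cv2.COLOR_BGR2HSV); m=(h[...,1]<130)&(h[...,1]>40)&(h[...,2]>190)&(h[...,0]>20); q=np.zeros_like(m); q[190:255,215:345]=m[190:255,215:345]
    for k in blobs(q,40):
        (u,v),r=cv2.minEnclosingCircle(k); P=cast(ct,[[u,v]],91)[0][:2]+[1,3.8]; d=P-SEAT; print('placed',P.round(1),'r px',round(r,1),'grill x',(d@EX).round(1),'y',(d@[-EX[1],EX[0]]).round(1))
E
python3 -c "
from h import *
goto(558.7,-139.8,10); cheeses('w15'); placed()
c=bot.get_calibration('wrist'); im=cv2.imread('pics/w15.png'); cv2.imwrite('pics/w15c.png',im[0:300,120:520])"
```

```text
tool [ 559.7 -139.8  176.3] yaw 2.6282 shift/80: [ 0.011 -0.006  2.078]
cheese [ 622.7 -139.6   30. ] r 22.6 box (329, 219, 47, 31) tool [-54.8  31.  146.3]
cheese [ 559. -139.   30.] r 22.9 box (294, 157, 50, 49) tool [  1.1   0.3 146.3]
placed [484.3 150.8] r px 7.8 grill x 84.1 y -1.4
placed [492.1  99.1] r px 7.9 grill x 31.8 y 0.2
```

View pics/w15c.png

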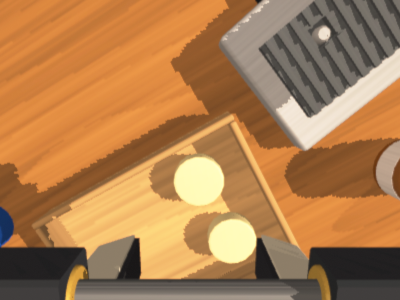

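The remaining two cheeses are at crop (199,181) and (232,238), with the crate's inner corner near (229,127). I'll check how far the walls are from the first of these.

```bash
python3 -c "
from h import *
c=bot.get_calibration('wrist'); p,R,o=tool()
print(cast(c,[[120+229,127],[120+294,243],[120+62,217]],45)-R[:,1]*2.4)"
```

```text
[[ 527.86931092  -93.85339346   44.9997471 ]
 [ 646.65573673  -91.05655286   44.9997471 ]
 [ 524.53906555 -257.54414194   44.9997471 ]]
```

Emit:
jog_arm(
  targets=[
    {"xyz": [0.013, -0.024, 0], "spin": 0},
    {"xyz": [0, 0, 0.5], "spin": 0},
    {"xyz": [0, 0, 0.5], "spin": 0},
    {"xyz": [0, 0, 0.4], "spin": 0},
    {"xyz": [0, 0, 0.2], "spin": 0},
    {"xyz": [0, 0, 0.15], "spin": 0},
    {"xyz": [0, 0, 0.15], "spin": 0},
    {"xyz": [0, 0, 0.1], "spin": 0},
    {"xyz": [0, 0, 0.08], "spin": 0},
    {"xyz": [0, 0, 0], "spin": 0},
  ],
  gripper=58.5,
)

```text
time: 57.4
tool_pos: [557.8, -140.9, 9.7]
tcp_rot: [3.142, -0.0, 2.628]
contact_force: [-0.8, -0.1, -0.2]
grip_width: 53.8
finger_force: 0.0
```

Emit:
jog_arm(
  targets=[
    {"xyz": [0, 0, 0], "spin": 0},
    {"xyz": [0, 0, 0], "spin": 0},
    {"xyz": [0, 0, 0], "spin": 0},
    {"xyz": [0, 0, 0], "spin": 0},
    {"xyz": [0, 0, -0.3], "spin": 0},
    {"xyz": [0, 0, -0.5], "spin": 0},
    {"xyz": [0, 0, -0.5], "spin": 0},
    {"xyz": [0, 0, -0.4], "spin": 0},
    {"xyz": [0, 0, 0], "spin": 0},
    {"xyz": [0, 0, 0], "spin": 0},
  ],
  gripper=0,
)

```text
time: 58.65
tool_pos: [557.2, -140.7, 144.9]
tcp_rot: [-3.141, -0.002, 2.628]
contact_force: [1.1, -0.1, -1.7]
grip_width: 45.5
finger_force: 30.0
```

```bash
python3 -c "
from h import *
place(-27.5)"
```

```text
plate spot [503.1  40.9]
tool [ 557.2 -140.7  144.9] yaw 2.6282 shift/80: [1.703 1.645 0.914]
spin total /0.1: 8.759
```

Emit:
jog_arm(
  targets=[
    {"xyz": [0.284, 0.274, 0], "spin": 0},
    {"xyz": [0.284, 0.274, 0], "spin": 0},
    {"xyz": [0.284, 0.274, 0], "spin": 0},
    {"xyz": [0.284, 0.274, 0], "spin": 0},
    {"xyz": [0.284, 0.274, 0], "spin": 0},
    {"xyz": [0.284, 0.274, 0], "spin": 0},
    {"xyz": [0, 0, 0], "spin": 0.973},
    {"xyz": [0, 0, 0], "spin": 0.973},
    {"xyz": [0, 0, 0], "spin": 0.973},
    {"xyz": [0, 0, 0], "spin": 0.973},
  ],
)

```text
time: 59.9
tool_pos: [502.7, 40.7, 144.2]
tcp_rot: [-3.139, -0.002, 2.236]
contact_force: [-0.5, -0.3, -1.2]
grip_width: 45.7
finger_force: 30.0
```

Emit:
jog_arm(
  targets=[
    {"xyz": [0, 0, 0], "spin": 0.973},
    {"xyz": [0, 0, 0], "spin": 0.973},
    {"xyz": [0, 0, 0.1], "spin": 0.973},
    {"xyz": [0, 0, 0.15], "spin": 0.973},
    {"xyz": [0, 0, 0.15], "spin": 0.973},
    {"xyz": [0, 0, 0.15], "spin": 0},
    {"xyz": [0, 0, 0.15], "spin": 0},
    {"xyz": [0, 0, 0.13], "spin": 0},
    {"xyz": [0, 0, 0.08], "spin": 0},
    {"xyz": [0, 0, 0.01], "spin": 0},
  ],
)

```text
time: 61.15
tool_pos: [503.6, 40.6, 71.9]
tcp_rot: [-3.141, -0.0, 1.753]
contact_force: [-0.2, -1.0, -0.0]
grip_width: 45.4
finger_force: 30.0
```

Emit:
jog_arm(
  targets=[
    {"xyz": [0, 0, 0], "spin": 0},
    {"xyz": [0, 0, 0], "spin": 0},
    {"xyz": [0, 0, 0], "spin": 0},
    {"xyz": [0, 0, 0], "spin": 0},
    {"xyz": [0, 0, -0.4], "spin": 0},
    {"xyz": [0, 0, -0.5], "spin": 0},
    {"xyz": [0, 0, -0.4], "spin": -1},
    {"xyz": [0, 0, 0], "spin": -1},
    {"xyz": [0, 0, 0], "spin": -1},
    {"xyz": [0, 0, 0], "spin": -1},
  ],
  gripper=62,
)

```text
time: 62.4
tool_pos: [503.7, 40.6, 176.5]
tcp_rot: [3.141, 0.0, 2.156]
contact_force: [0.1, 0.1, -0.0]
grip_width: 56.8
finger_force: 0.0
```

Emit:
jog_arm(
  targets=[
    {"xyz": [0, 0, 0], "spin": -1},
    {"xyz": [0, 0, 0], "spin": -1},
    {"xyz": [0, 0, 0], "spin": -1},
    {"xyz": [0, 0, 0], "spin": -1},
    {"xyz": [0, 0, 0], "spin": -1},
    {"xyz": [0, 0, 0], "spin": -1},
    {"xyz": [-0.374, -0.253, 0], "spin": 0},
    {"xyz": [-0.374, -0.253, 0], "spin": 0},
    {"xyz": [-0.374, -0.253, 0], "spin": 0},
    {"xyz": [-0.374, -0.253, 0], "spin": 0},
  ],
)

```text
time: 63.65
tool_pos: [584.3, -80.7, 176.3]
tcp_rot: [3.141, 0.0, 2.753]
contact_force: [1.4, 0.2, 1.3]
grip_width: 56.9
finger_force: 0.0
```

Emit:
jog_arm(
  targets=[
    {"xyz": [-0.374, -0.253, 0], "spin": 0},
    {"xyz": [-0.374, -0.253, 0], "spin": 0},
    {"xyz": [0, 0, 0], "spin": 0},
    {"xyz": [0, 0, 0], "spin": 0},
    {"xyz": [0, 0, 0], "spin": 0},
    {"xyz": [0, 0, 0], "spin": 0},
    {"xyz": [0, 0, 0], "spin": 0},
    {"xyz": [0, 0, 0], "spin": 0},
    {"xyz": [0, 0, 0], "spin": 0},
    {"xyz": [0, 0, 0], "spin": 0},
  ],
)

```text
time: 64.9
tool_pos: [623.8, -139.9, 176.3]
tcp_rot: [3.141, -0.0, 2.753]
contact_force: [-0.4, 0.7, -0.4]
grip_width: 56.6
finger_force: 0.0
```

```bash
python3 -c "
from h import *
goto(623.5,-139.8,10); cheeses('w16'); placed()"
```

```text
tool [ 623.8 -139.9  176.3] yaw 2.7526 shift/80: [ 0.004 -0.     2.078]
cheese [ 624.8 -140.1   30. ] r 22.7 box (295, 160, 49, 48) tool [ -1.1   0.2 146.3]
placed [483.4 150.8] r px 7.9 grill x 84.2 y -0.5
placed [492.1  99.1] r px 7.9 grill x 31.8 y 0.2
placed [503.7  45. ] r px 7.7 grill x -23.5 y -1.4
```

Emit:
jog_arm(
  targets=[
    {"xyz": [-0.012, -0.024, 0], "spin": 0},
    {"xyz": [0, 0, 0.5], "spin": 0},
    {"xyz": [0, 0, 0.5], "spin": 0},
    {"xyz": [0, 0, 0.4], "spin": 0},
    {"xyz": [0, 0, 0.2], "spin": 0},
    {"xyz": [0, 0, 0.15], "spin": 0},
    {"xyz": [0, 0, 0.15], "spin": 0},
    {"xyz": [0, 0, 0.1], "spin": 0},
    {"xyz": [0, 0, 0.08], "spin": 0},
    {"xyz": [0, 0, 0], "spin": 0},
  ],
  gripper=58.5,
)

```text
time: 66.25
tool_pos: [623.8, -141.9, 9.6]
tcp_rot: [3.142, -0.001, 2.753]
contact_force: [0.0, -0.0, 0.5]
grip_width: 53.5
finger_force: 0.0
```

Emit:
jog_arm(
  targets=[
    {"xyz": [0, 0, 0], "spin": 0},
    {"xyz": [0, 0, 0], "spin": 0},
    {"xyz": [0, 0, 0], "spin": 0},
    {"xyz": [0, 0, 0], "spin": 0},
    {"xyz": [0, 0, -0.3], "spin": 0},
    {"xyz": [0, 0, -0.5], "spin": 0},
    {"xyz": [0, 0, -0.5], "spin": 0},
    {"xyz": [0, 0, -0.4], "spin": 0},
    {"xyz": [0, 0, 0], "spin": 0},
    {"xyz": [0, 0, 0], "spin": 0},
  ],
  gripper=0,
)

```text
time: 67.5
tool_pos: [623.2, -141.8, 144.6]
tcp_rot: [-3.142, -0.002, 2.753]
contact_force: [-0.1, -0.7, -1.3]
grip_width: 45.2
finger_force: 30.0
```

```bash
python3 -c "
from h import *
place(-82.5)"
```

```text
plate spot [513.  -13.2]
tool [ 623.2 -141.8  144.6] yaw 2.7526 shift/80: [1.882 0.964 0.912]
spin total /0.1: 10.003
```

Emit:
jog_arm(
  targets=[
    {"xyz": [0.376, 0.193, 0], "spin": 0},
    {"xyz": [0.376, 0.193, 0], "spin": 0},
    {"xyz": [0.376, 0.193, 0], "spin": 0},
    {"xyz": [0.376, 0.193, 0], "spin": 0},
    {"xyz": [0.376, 0.193, 0], "spin": 0},
    {"xyz": [0, 0, 0], "spin": 1},
    {"xyz": [0, 0, 0], "spin": 1},
    {"xyz": [0, 0, 0], "spin": 1},
    {"xyz": [0, 0, 0], "spin": 1},
    {"xyz": [0, 0, 0], "spin": 1},
  ],
)

```text
time: 68.75
tool_pos: [513.0, -13.4, 144.1]
tcp_rot: [-3.139, -0.003, 2.249]
contact_force: [-0.4, 0.6, -0.7]
grip_width: 45.7
finger_force: 30.0
```

Emit:
jog_arm(
  targets=[
    {"xyz": [0, 0, 0], "spin": 1},
    {"xyz": [0, 0, 0], "spin": 1},
    {"xyz": [0, 0, 0.1], "spin": 1},
    {"xyz": [0, 0, 0.15], "spin": 1},
    {"xyz": [0, 0, 0.15], "spin": 1},
    {"xyz": [0, 0, 0.15], "spin": 0},
    {"xyz": [0, 0, 0.15], "spin": 0},
    {"xyz": [0, 0, 0.13], "spin": 0},
    {"xyz": [0, 0, 0.08], "spin": 0},
    {"xyz": [0, 0, 0.01], "spin": 0},
  ],
)

```text
time: 70.0
tool_pos: [513.9, -13.5, 71.9]
tcp_rot: [-3.141, -0.0, 1.753]
contact_force: [-0.2, -0.0, -0.7]
grip_width: 45.4
finger_force: 30.0
```

Emit:
jog_arm(
  targets=[
    {"xyz": [0, 0, 0], "spin": 0},
    {"xyz": [0, 0, 0], "spin": 0},
    {"xyz": [0, 0, 0], "spin": 0},
    {"xyz": [0, 0, 0], "spin": 0},
    {"xyz": [0, 0, -0.4], "spin": 0},
    {"xyz": [0, 0, -0.6], "spin": 0},
    {"xyz": [0, 0, -0.6], "spin": 0},
    {"xyz": [0, -0.6, -0.5], "spin": 0},
    {"xyz": [0, -0.6, 0], "spin": 0},
    {"xyz": [0, -0.3, 0], "spin": 0},
  ],
  gripper=62,
)

```text
time: 71.25
tool_pos: [394.1, -35.3, 240.9]
tcp_rot: [3.141, 0.001, 1.752]
contact_force: [0.3, -1.1, 0.3]
grip_width: 57.1
finger_force: 0.0
```

```bash
python3 -c "
from h import *
placed(); t,_=snap('top','t20'); s,_=snap('scene','s20')
t0=cv2.imread('pics/top0.png'); print('changed (diff vs start) boxes', [cv2.boundingRect(k) for k in blobs(cv2.absdiff(t,t0).max(2)>50,60)])
cv2.imwrite('pics/b20.png',np.hstack([cv2.resize(s[110:260,200:425],(450,300)),cv2.resize(t[140:265,200:345],(348,300))]))"
```

```text
placed [484.3 150.8] r px 7.8 grill x 84.1 y -1.4
placed [492.1  99.1] r px 7.9 grill x 31.8 y 0.2
placed [503.7  45. ] r px 7.7 grill x -23.5 y -1.4
placed [513.3  -8.1] r px 7.9 grill x -77.5 y -1.3
changed (diff vs start) boxes [(372, 378, 50, 22), (4, 331, 142, 69), (404, 268, 133, 132), (211, 223, 173, 177), (240, 215, 35, 30), (276, 212, 17, 17), (294, 209, 17, 16), (312, 205, 18, 17), (382, 193, 20, 17), (354, 193, 21, 17), (383, 170, 20, 18), (354, 170, 21, 19), (234, 154, 35, 29)]
```

View pics/b20.png

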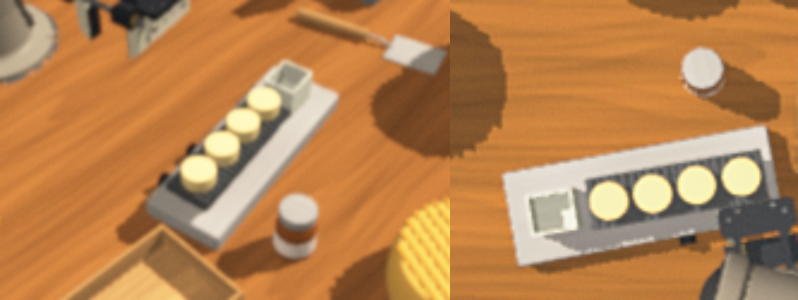

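Four cheeses lie flat on the ribbed plate, the cup is seated at the grill's end, the crate is empty and the other things on the counter are unchanged. I'm handing the job in.

```bash
python3 -c "
from plant import bot
print(bot.close_job())"
```

```text
the job is handed in; nothing more can be done
None
```

The job is handed in: the plate is ribbed side up and seated on both pins, all four cheeses lie flat on it, the cup is seated upright on its pegs, and the other things on the counter were left alone.

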